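# Clip the relay modules on the rail, fit the cover sleeves and scan

### The job

Make up the relay rail: clip every relay module on the bench onto the steel rail between its end stops (hook its rigid lip under the rail's edge on the robot's side and rock it down until its sprung foot clicks under the far edge, so that it sits flat and square). Then slip one cover sleeve right down over each upright stud of the plate. Last, squeeze the trigger of the fixed code scanner fully for a moment to log the rail, and let it go again; do not knock the oil bottle over.

Things in the scene. Friction and masses are not known exactly. Their poses are not given: they have to be found in the camera images.
- rail_mid (a point): Middle of the top face of a fixed steel rail, 32 mm above the bench. x: square across the rail, away from the robot; y: along it, left; z up. Two flat lips 4 mm thick, outer edges at x = -25 and +25 mm; under each 12 mm deep and 22 mm high free space, then a 90 x 300 x 6 mm plate. Modules go between grey end stops (inner faces y = -94 and +94 mm, 16 mm higher than the rail).
- scanner_squeeze (a point): Centre of the level handle of a black scanner fixed on its side on a stand, 90 mm above the bench. x: the way it looks, the trigger's side of the handle; y: along the handle to its free end; z up. Handle 30 mm thick in x and z, from y = -40 to +58 mm, free below. The scanner's head fills y below -34 mm (at its front end x over 66 mm) and tops out 25 mm above this height.
- trigger_face (a point): Point on the outer face of the grey trigger, beside scanner_squeeze (33 mm in its x at rest), where a finger pulls; moves with it. The trigger is a 52 x 20 x 11 mm bar along the handle, hinged at its head end 36 mm from here. Over handle and trigger: 48 mm at rest, about 38 mm pulled.
- trigger (a joint): Trigger angle in rad: 0 at rest, 0.30 fully pulled (stop). A spring returns it: about 2.5 N at the finger point to start, 6.5 N to hold fully pulled. The scanner reads when it is beyond 0.20 for a quarter of a second.
- module_1_grip (a point): Middle of the white block of a relay module (None if absent; all alike), 47 mm above its base's underside, 63 mm above the bench when standing there. x: from the rigid lip's end to the sprung foot's end; y across; z up. Grey base 100 x 46 x 24 mm; block on it 60 x 28 x 42 mm, its top 19 mm above this point: grip across its 28 mm (y). 0.18 kg. Seated: 47 mm above the rail top, on its centre line, x along the rail's x.
- module_1_lip (a point): The same module: point on its base's underside over the rigid lip, 25 mm to -x and 47 mm below module_1_grip, same axes; it meets the rail's -x edge when seated. In the grip point's x: a rigid leg 16 mm deep, inner face at -27 mm, lip 5.5 mm thick pointing inward to -18 mm; the slot between lip and base is 10.5 mm high. At +x the black sprung foot, also 16 mm deep. Seated: lip under the rail's -x edge, foot's nose under +x.
- module_1_foot (a joint): That module's sprung foot, m: 0 out at rest, at most 0.006 when the rail's edge pushes it outward, back to 0 once clicked. Going on, tilt the foot's end up about 24 deg to clear the rail, slip the lip under the near edge, rock down about that edge; 5 to 8 N down at the foot's end, or twice that mid-module, snaps it on. A clipped module still slides along the rail. Foot merely resting on the edge: tilt about 0.3 rad.
- module_2_grip (a point): Middle of the white block of a relay module (None if absent; all alike), 47 mm above its base's underside, 63 mm above the bench when standing there. x: from the rigid lip's end to the sprung foot's end; y across; z up. Grey base 100 x 46 x 24 mm; block on it 60 x 28 x 42 mm, its top 19 mm above this point: grip across its 28 mm (y). 0.18 kg. Seated: 47 mm above the rail top, on its centre line, x along the rail's x.
- module_2_lip (a point): The same module: point on its base's underside over the rigid lip, 25 mm to -x and 47 mm below module_2_grip, same axes; it meets the rail's -x edge when seated. In the grip point's x: a rigid leg 16 mm deep, inner face at -27 mm, lip 5.5 mm thick pointing inward to -18 mm; the slot between lip and base is 10.5 mm high. At +x the black sprung foot, also 16 mm deep. Seated: lip under the rail's -x edge, foot's nose under +x.
- module_2_foot (a joint): That module's sprung foot, m: 0 out at rest, at most 0.006 when the rail's edge pushes it outward, back to 0 once clicked. Going on, tilt the foot's end up about 24 deg to clear the rail, slip the lip under the near edge, rock down about that edge; 5 to 8 N down at the foot's end, or twice that mid-module, snaps it on. A clipped module still slides along the rail. Foot merely resting on the edge: tilt about 0.3 rad.
- module_3_grip (a point): Middle of the white block of a relay module (None if absent; all alike), 47 mm above its base's underside, 63 mm above the bench when standing there. x: from the rigid lip's end to the sprung foot's end; y across; z up. Grey base 100 x 46 x 24 mm; block on it 60 x 28 x 42 mm, its top 19 mm above this point: grip across its 28 mm (y). 0.18 kg. Seated: 47 mm above the rail top, on its centre line, x along the rail's x.
- module_3_lip (a point): The same module: point on its base's underside over the rigid lip, 25 mm to -x and 47 mm below module_3_grip, same axes; it meets the rail's -x edge when seated. In the grip point's x: a rigid leg 16 mm deep, inner face at -27 mm, lip 5.5 mm thick pointing inward to -18 mm; the slot between lip and base is 10.5 mm high. At +x the black sprung foot, also 16 mm deep. Seated: lip under the rail's -x edge, foot's nose under +x.
- module_3_foot (a joint): That module's sprung foot, m: 0 out at rest, at most 0.006 when the rail's edge pushes it outward, back to 0 once clicked. Going on, tilt the foot's end up about 24 deg to clear the rail, slip the lip under the near edge, rock down about that edge; 5 to 8 N down at the foot's end, or twice that mid-module, snaps it on. A clipped module still slides along the rail. Foot merely resting on the edge: tilt about 0.3 rad.
- stud_left (a point): Foot (on the plate's top, 6 mm above the bench) of the upright steel stud at the left end of the rail's plate, 126 mm from the rail's middle. Stud 18 mm thick, 70 mm tall, its top 5 mm tapered to 12 mm.
- stud_right (a point): Foot (on the plate's top, 6 mm above the bench) of the upright steel stud at the right end of the rail's plate, 126 mm from the rail's middle. Stud 18 mm thick, 70 mm tall, its top 5 mm tapered to 12 mm.
- sleeve_1_mid (a point): Centre (half-way up, 42.5 mm above the bench when standing) of a plain aluminium spacer sleeve: upright tube, 40 mm outside, 22 mm bore, 85 mm tall, open at both ends, 0.1 kg; z along its bore. The two are alike; either goes on either stud, down onto the plate (this point then 42.5 mm above the plate), covering it; grip it near its top to keep clear of the modules.
- sleeve_2_mid (a point): Centre (half-way up, 42.5 mm above the bench when standing) of a plain aluminium spacer sleeve: upright tube, 40 mm outside, 22 mm bore, 85 mm tall, open at both ends, 0.1 kg; z along its bore. The two are alike; either goes on either stud, down onto the plate (this point then 42.5 mm above the plate), covering it; grip it near its top to keep clear of the modules.
- oil_bottle: bystander: upright thin oil bottle with red tip, 35 mm thick, 107 mm tall; origin at the centre of its underside, z up
Things that resemble listed ones, but are neither listed nor needed, are in the scene too. Leave any purple look-alike of the part that bears sleeve_2_mid alone.

How it is judged:
By the outcome, as a careful person would: the job done as asked, in the order asked, and still so for the second after the job is handed in, with the robot touching nothing.
Of module_1, module_2, module_3 only 2 to 3 are there at a start; the rules pass over those that are not, and their reading is None.
At some moment in a run one of module_1, module_2, module_3 may be knocked a few centimetres aside while the robot is not near it.
Once in a run the grip may slacken for a moment while it holds something.
It also fails if it takes over 210 s, if anything falls off the work surface, if the arm or the gripper's body presses on something with over 40 N, if the wrist force passes 120 N, or if a joint passes its speed limit or range.

### The arm

A 6-joint arm with a two-finger parallel gripper is mounted at the origin on a cart in front of the work surface, level with it; the furniture and walls round the work are solid. World frame = base frame: x ahead of the robot, y to its left, z up, the work surface at z = 0. Lengths are in m, angles in degrees, forces in N, time in s.
With the tool pointing down it reaches from about 0.375 to 0.9 m from the base axis. Payload 3.1 kg.
Tool frame: the origin (TCP) lies between the finger pads; the fingertips stand 11 mm ahead of it and the grasp point (between the pads) lies 8 mm behind it; z points along the fingers, y is the line along which they close (so a half turn about z gives the same grasp; the last joint's range is limited). The gripper opens to 87 mm and grips with 3 to 60 N. Pads are 19 mm wide; open, the fingers measure 117 mm over their backs; the gripper's body (75 mm by 190 mm) begins 51 mm behind the grasp point.
Start: joints at [65.919, 30.224, 82.088, -0, 67.689, -10.227], TCP at [0.15, 0.607, 0.234] pointing down, gripper open.
Joint ranges: [-176.69, 176.69], [-43.24, 126.21], [12.49, 139.97], [-82, 262], [0, 151.66], [-163.58, 163.58]. Speed limits (degrees/s): [159.86, 159.86, 180, 180, 180, 180].

### API

Orientations are given as a 3x3 rotation matrix whose columns are the frame's x, y, z axes.
In Python, from rig import bot gives the robot as it stands.
- The arm moves only by the tool apply_moves, never from a script. Its argument "steps" is a list that holds one entry, the list of rows, each a list of 7 numbers: the shift along the tool's x, y, z in cm, then the turn, a rotation vector about the tool's x, y, z in degrees, then the gripper command: -1 is shut, 1 is fully open, values between are in proportion. In form: [[[dx, dy, dz, rx, ry, rz, jaw], ...]]. A call has 1 to 20 rows; each row is the pose to reach, as a shift and turn from the pose commanded when the call began, along the tool's axes at that moment; what a row does not reach only later rows make up. A row lasts 1/8 s, in which the tool goes at most 62.5 mm and 10.7 degrees, less where a joint would pass 70% of its speed; a pose out of reach is approached as far as the arm can. A call with a gripper value outside its range is refused whole. The fingers move at their own pace and stop on an object; the grip force is fixed at half the most. Time passes only in rows, so rows that repeat a pose let the fingers close. It gives the time, the measured TCP pose, the force, the opening and the grip force at its end, in the units of the state.
- bot.read_state(): the state, without advancing time (a new reading comes with each control period).
- bot.capture(name): name is "scene" or "top"; returns the picture (400x640x3 uint8, blue, green, red); there is no depth.
- bot.camera_model(name): a dict with "intrinsics" (3x3 intrinsics, pixels), "k1" (the pictures are not rectified: a ray, as slopes to the right and down, at radius r is drawn at 1 + k1 r^2 times it, then the intrinsics apply), "R" (3x3) and "t" (3): a world point X has camera coordinates R X + t. Camera axes: x right, y down, z forward; pixel columns grow to the right and rows downward; lengths in m; the calibration is good to about 2 mm. A picture is of the moment at which its call begins. camera_model takes no time and is no camera call.
- bot.hand_in(): hands the job in; it is judged then, once.
The state is a dict: "time_s": time; "joint_positions": joint angles; "qvel": joint speeds; "tau": joint torques, N m; "position": TCP position; "tcp_rot": TCP orientation; "force": force on the tool from outside, world axes, zero at the start; "moment": the same for the moment, N m; "opening": opening from 0.0 (shut) to 1.0 (fully open); "grasp_force": force on a finger pad.
Only numpy, scipy, OpenCV 4.12 (cv2) and the standard library are available. Lean on these libraries where they do the work, as an engineer would, in place of code of your own. Each camera call takes 0.05 s, during which the arm holds its last target. There are 200 camera calls.

## Working session

There is one attempt and no reset: what is moved stays moved. The work goes in short steps, Python scripts to look and compute and a tool call to move; the robot and the scene stay as the last step left them, time stands still between calls to the robot, and variables do not carry over. Pictures are saved under pics/ and viewed, at most 14 in all, crops included, and the job is handed in when it is done.

Besides the shell and the picture viewer there is one more tool, called after ">>>" as a command line: name --argument value ..., lists and objects as JSON in quotes. apply_moves: Moves the arm, as the interface text tells. Its arguments: {"type":"object","properties":{"steps":{"type":"array","items":{"type":"array","items":{"type":"array","items":{"type":"number"}}}}},"required":["steps"]}

```bash
ls; mkdir -p pics; python3 - <<'E'
from rig import bot
import cv2
for n in("scene","top"):
    cv2.imwrite(f"pics/{n}0.png",bot.capture(n))
    m=bot.camera_model(n);print(n,m)
print(bot.read_state())
E
```

```text
pics
scene {'intrinsics': array([[390.24755677,   0.        , 322.70191313],
       [  0.        , 390.24755677, 194.83826138],
       [  0.        ,   0.        ,   1.        ]]), 'k1': -0.0025481961018439182, 'R': array([[ 0.8717451 , -0.48992579,  0.0057615 ],
       [-0.33071502, -0.59704973, -0.73086196],
       [ 0.36150802,  0.63521992, -0.68250099]]), 't': array([-0.43276786,  0.26321924,  0.75699825])}
top {'intrinsics': array([[454.0006799 ,   0.        , 322.11365076],
       [  0.        , 454.0006799 , 201.54560609],
       [  0.        ,   0.        ,   1.        ]]), 'k1': 0.019895033314320302, 'R': array([[-2.23512046e-03, -9.99996799e-01, -1.18545492e-03],
       [-9.76637202e-01,  2.43764130e-03, -2.14880974e-01],
       [ 2.14883176e-01,  6.77474513e-04, -9.76639525e-01]]), 't': array([0.02004453, 0.53555032, 1.27775707])}
{'time_s': 0.1, 'joint_positions': array([ 6.59183702e+01,  3.02735640e+01,  8.21492485e+01, -1.41920766e-03,
        6.76895335e+01, -1.02267123e+01]), 'qvel': array([ 0.03099947, -0.08636203, -0.10139947, -0.0388617 , -0.16093296,
       -0.03171217]), 'tau': array([-1.22859175e-03, -4.40987527e+01, -1.77149642e+01,  6.33844826e-02,
        5.33279590e-02, -3.45988974e-05]), 'position': array([0.14937103, 0.60622766, 0.23266915]), 'tcp_rot': array([[-9.70907332e-01,  2.39454267e-01, -7.79162281e-04],
       [ 2.39455313e-01,  9.70905719e-01, -1.79949891e-03],
       [ 3.25595422e-04, -1.93372124e-03, -9.99998077e-01]]), 'force': array([ 0.4882487 , -0.34561676, -0.01312646]), 'moment': array([-0.00964755, -0.01878983,  0.01261046]), 'grasp_force': 0.0, 'opening': 1.0011999825339162}
```

View pics/scene0.png

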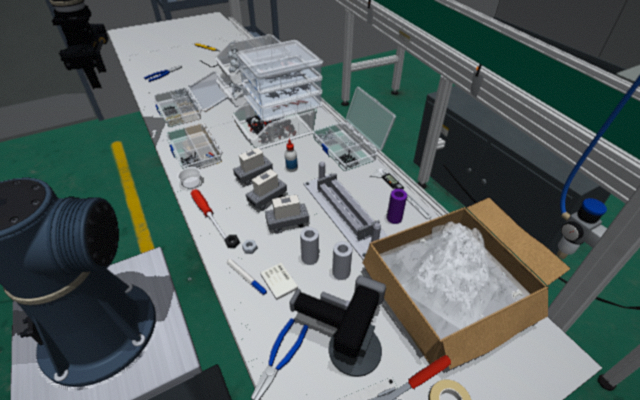

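View pics/top0.png

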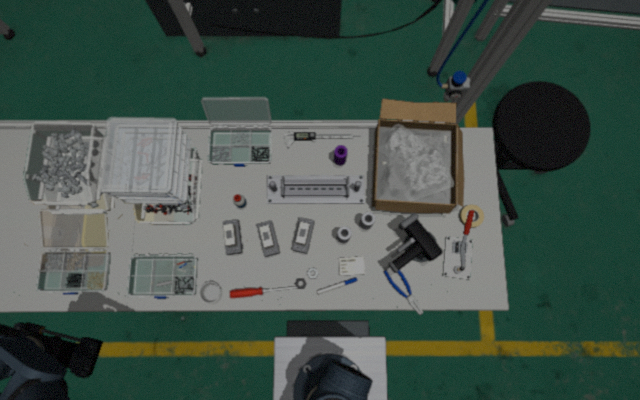

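Top view: the modules are at (232,236), (266,238) and (302,235), and the sleeves at (344,233) and (367,220). The purple look-alike at (341,155) is to be left alone. The bottle is at (239,200), the rail at (315,188), and the scanner near (415,243) with its handle toward (398,262). Next I'll take close crops.

```bash
python3 - <<'E'
import cv2
a=cv2.imread("pics/top0.png")[145:275,215:445];cv2.imwrite("pics/topc.png",cv2.resize(a,None,fx=3.4,fy=3.4,interpolation=cv2.INTER_CUBIC))
a=cv2.imread("pics/scene0.png")[140:340,220:420];cv2.imwrite("pics/scenec.png",cv2.resize(a,None,fx=3,fy=3,interpolation=cv2.INTER_CUBIC))
E
```

```text
(no output)
```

View pics/topc.png

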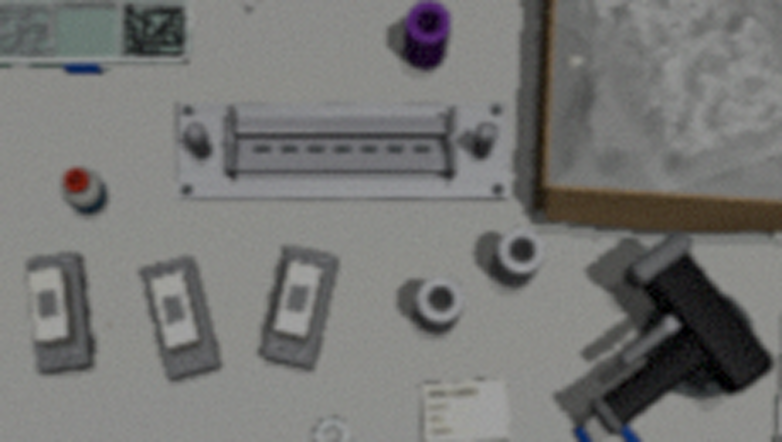

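View pics/scenec.png

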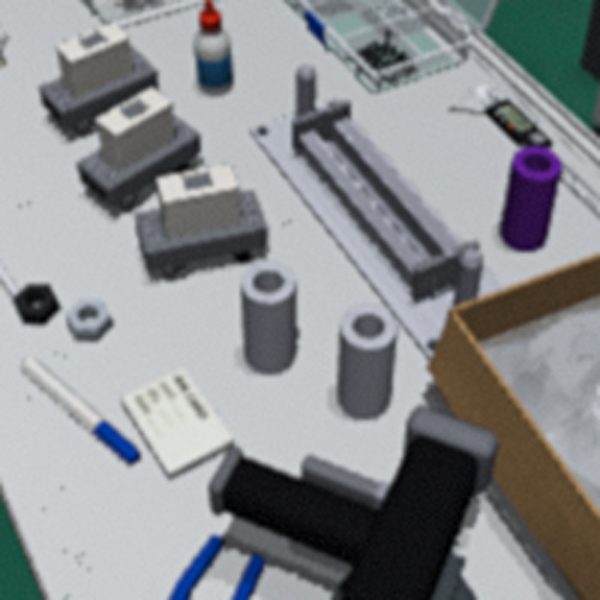

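The first crop shows the block-top labels at (48,303), (174,309) and (297,297), the sleeve bores at (440,300) and (519,252), and the stud tops near (188,130) and (489,130). In the scene crop the two grey sleeves are clearly separate from the purple one. I can't yet tell which module end has the black foot, so I'll measure and zoom in.

```bash
cat > h.py <<'E'
import numpy as np, cv2
from rig import bot
from scipy.optimize import minimize, least_squares
M={n:bot.camera_model(n) for n in("scene","top")}
def proj(n,X):
    m=M[n];c=np.atleast_2d(X)@m["R"].T+m["t"];s=c[:,:2]/c[:,2:]
    s=s*(1+m["k1"]*(s**2).sum(1,keepdims=True))
    K=m["intrinsics"];return s*[K[0,0],K[1,1]]+[K[0,2],K[1,2]]
def solve(obs,z=None):
    "obs: list of (cam,u,v); z fixed or free -> world point"
    f=lambda p:np.concatenate([proj(n,[[p[0],p[1],z if z is not None else p[2]]])[0]-[u,v] for n,u,v in obs])
    r=least_squares(f,[.5,0] if z is not None else [.5,0,.05]);return r.x,np.abs(r.fun).max()
def tc(u,v):return ("top",215+(u+.5)/3.4-.5,145+(v+.5)/3.4-.5)
def sc(u,v):return ("scene",220+(u+.5)/3-.5,140+(v+.5)/3-.5)
E
python3 - <<'E'
from h import *
P={"m1":(.082,tc(48,303),sc(93,40)),"m2":(.082,tc(174,309),sc(150,103)),"m3":(.082,tc(297,297),sc(201,179)),
"s1":(.085,tc(440,300),sc(270,284)),"s2":(.085,tc(519,252),sc(369,325)),
"studL":(.076,tc(188,130),sc(306,70)),"studR":(.076,tc(489,130),sc(469,253)),
"bottle":(.107,tc(77,178),sc(209,8)),"purple":(.085,tc(430,13),sc(537,160))}
for k,(z,a,b) in P.items():
    print(k,[np.round(solve(o,zz)[0],4) for o,zz in(([a],z),([b],z),([a,b],None))])
# plate corners holes
print("plate",[np.round(solve([tc(*p)],.006)[0],4) for p in((187,110),(186,190),(495,110),(497,190))])
t=cv2.imread("pics/top0.png");s=cv2.imread("pics/scene0.png")
for n,k in(("m1",0),("m2",0),("m3",0)):
    a=P[n][1];print(n,t[int(a[2])-5,int(a[1])-3:int(a[1])+4].tolist())
a=cv2.resize(s[145:225,228:312],None,fx=9,fy=7.4,interpolation=cv2.INTER_CUBIC)
cv2.imwrite("pics/mods.png",np.clip(a.astype(float)*1.4,0,255).astype(np.uint8))
E
```

```text
m1 [array([0.4372, 0.2843]), array([0.4362, 0.2857]), array([0.4364, 0.2842, 0.0831])]
m2 [array([0.4319, 0.1789]), array([0.4454, 0.1812]), array([0.4382, 0.1769, 0.0862])]
m3 [array([0.4417, 0.0762]), array([0.443 , 0.0775]), array([0.442 , 0.076 , 0.0836])]
s1 [array([ 0.4385, -0.0433]), array([ 0.4382, -0.0462]), array([ 0.4393, -0.0436,  0.0816])]
s2 [array([ 0.479 , -0.1102]), array([ 0.48  , -0.1119]), array([ 0.4802, -0.1107,  0.0834])]
studL [array([0.588 , 0.1714]), array([0.5847, 0.1634]), array([0.59  , 0.1725, 0.0677])]
studR [array([ 0.5874, -0.0878]), array([ 0.5841, -0.0837]), array([ 0.5838, -0.0864,  0.0792])]
bottle [array([0.5387, 0.2594]), array([0.5334, 0.2475]), array([0.5404, 0.2617, 0.0959])]
purple [array([ 0.6903, -0.0378]), array([ 0.683 , -0.0342]), array([ 0.6855, -0.0356,  0.086 ])]
plate [array([0.6253, 0.1811]), array([0.5507, 0.1803]), array([ 0.6246, -0.0994]), array([ 0.55  , -0.0997])]
m1 [[151, 158, 158], [152, 158, 158], [151, 158, 156], [153, 159, 156], [151, 157, 159], [156, 159, 159], [154, 160, 161]]
m2 [[154, 158, 158], [153, 159, 157], [154, 159, 158], [155, 158, 158], [156, 159, 159], [151, 153, 154], [150, 152, 151]]
m3 [[129, 133, 133], [146, 151, 150], [155, 157, 155], [154, 156, 155], [158, 160, 160], [157, 160, 159], [159, 160, 161]]
```

View pics/mods.png

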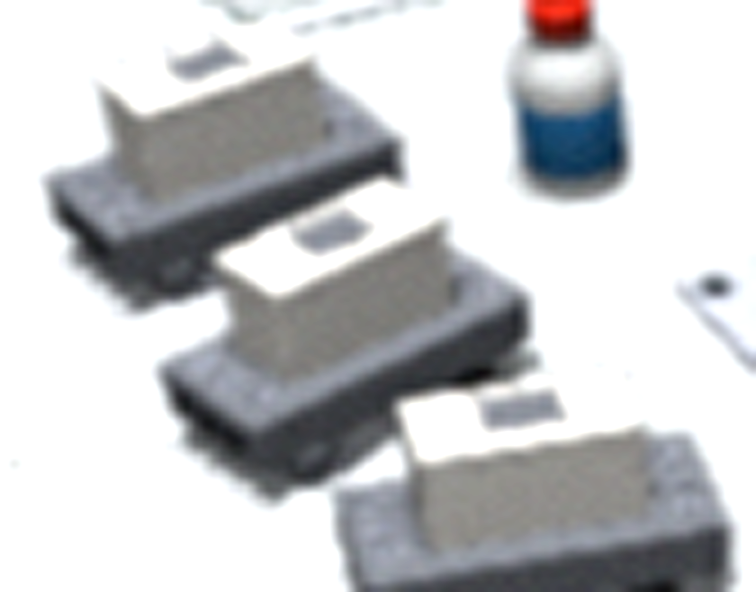

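The enlarged view hints at a grey leg under the robot-side ends, at (180,268) and (310,455), and something black under the far end at (470,380). I'll brighten the shadows and check all three.

```bash
python3 - <<'E'
import numpy as np
from h import *
s=np.mean([bot.capture("scene").astype(float) for _ in range(6)],0)
a=cv2.resize(s[150:236,230:312].astype(np.float32),None,fx=9,fy=6.9,interpolation=cv2.INTER_CUBIC)
cv2.imwrite("pics/mods2.png",(255*np.clip(a/130,0,1)**.7).astype(np.uint8))
E
```

```text
(no output)
```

View pics/mods2.png

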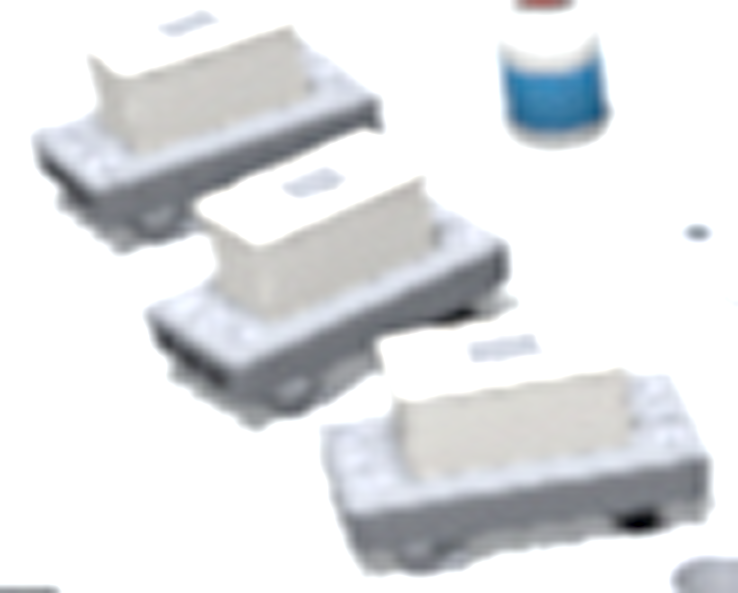

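All three have the grey leg (lip) on the robot side; the black foot shows at the far end of M2 (455,318) and M3 (640,520). Next I'll fit the block poses.

```bash
cat >> h.py <<'E'
def grab(k=4):return {n:np.mean([bot.capture(n).astype(float) for _ in range(k)],0).mean(2).astype(np.float32) for n in M}
def rect(x,y,yaw,z,hx,hy,m=17):
    a,b=np.meshgrid(np.linspace(-hx,hx,m),np.linspace(-hy,hy,m));c,s=np.cos(yaw),np.sin(yaw)
    return np.c_[(x+c*a-s*b).ravel(),(y+s*a+c*b).ravel(),np.full(a.size,z)]
def samp(img,p):return cv2.remap(img,p[:,:1].astype(np.float32),p[:,1:].astype(np.float32),cv2.INTER_LINEAR)[:,0]
def ring(x,y,yaw,z,hx,hy):
    r=rect(x,y,yaw,z,hx,hy,21).reshape(21,21,3);return np.vstack([r[0],r[-1],r[:,0],r[:,-1]])
def fitblock(I,x,y,yaw,z=.082,cams=("top","scene"),rng=.02):
    def cost(p):
        return -sum(samp(I[n],proj(n,ring(*p,z,.0275,.0115))).mean()-samp(I[n],proj(n,ring(*p,z,.0335,.0175))).mean() for n in cams)
    best=min((minimize(cost,[x+dx,y+dy,yaw+dw],method="Nelder-Mead",options=dict(initial_simplex=np.array([[x+dx,y+dy,yaw+dw],[x+dx+.005,y+dy,yaw+dw],[x+dx,y+dy+.005,yaw+dw],[x+dx,y+dy,yaw+dw+.1]]))) for dx in(-rng/2,rng/2) for dy in(-rng/2,rng/2) for dw in(-.15,.15)),key=lambda r:r.fun)
    return best.x,-best.fun
E
python3 - <<'E'
from h import *
I=grab()
for x,y,w in((.437,.285,.1),(.438,.18,.2),(.442,.077,-.25)):
    for c in(("top","scene"),("top",),("scene",)):
        p,f=fitblock(I,x,y,w,cams=c);print(c,np.round(p[:2],4),round(np.degrees(p[2]),1),round(f,1))
print("carton",[np.round(solve([o],z)[0],3) for o,z in((tc(545,215),.0),(tc(545,190),.1),(sc(455,310),.1))],solve([tc(545,190),sc(455,310)]))
print(bot.read_state()["time_s"])
E
```

```text
('top', 'scene') [0.4366 0.2844] 8.9 85.9
('top',) [0.4367 0.2845] 8.8 47.0
('scene',) [0.4361 0.2844] 9.2 39.3
('top', 'scene') [0.4307 0.1793] 16.3 135.8
('top',) [0.432  0.1791] 14.4 55.6
('scene',) [0.4296 0.1794] 16.1 86.8
('top', 'scene') [0.4404 0.076 ] -12.4 123.0
('top',) [0.441  0.0758] -13.6 58.6
('scene',) [0.4395 0.0761] -11.3 66.8
carton [array([ 0.528, -0.143]), array([ 0.529, -0.132]), array([ 0.531, -0.139])] (array([ 0.53354608, -0.13388123,  0.09214866]), np.float64(0.956766648185635))
0.8
```

```bash
cat >> h.py <<'E'
from scipy.spatial.transform import Rotation as Ro
def Rt(w,tilt=0):
    w=np.radians(w);s,c=np.sin(w),np.cos(w)
    return np.array([[-c,-s,0],[-s,c,0],[0,0,-1]])@Ro.from_rotvec([0,-tilt,0],degrees=True).as_matrix()
def plan(targets,st=None):
    "targets (grasp point xyz, w, tilt): print rows relative to now"
    st=st or bot.read_state();p,R=np.array(st["position"]),np.array(st["tcp_rot"])
    for g,w,t in targets:
        T=Rt(w,t);q=np.array(g)+T[:,2]*.008
        print(np.round(R.T@(q-p)*100,2).tolist(),np.round(Ro.from_matrix(R.T@T).as_rotvec(degrees=True),1).tolist())
def status():
    s=bot.read_state();R=np.array(s["tcp_rot"]);g=np.array(s["position"])-R[:,2]*.008
    print("t",round(s["time_s"],1),"g",np.round(g,4),"w",round(np.degrees(np.arctan2(-R[0,1],R[1,1])),1),"tilt",round(np.degrees(np.arcsin(R[0,2])),1),"F",np.round(s["force"],1),"op",round(s["opening"]*87,1),"gf",round(s["grasp_force"],1))
RX,RY=.5877,.0406
def rock(y,th,back=.001,up=0.):
    a=np.radians(th);v=np.array([-.025*np.cos(a)+.047*np.sin(a),-.025*np.sin(a)-.047*np.cos(a)])
    return ((RX-.025-back-v[0],y,.032-v[1]+up),0,th)
E
python3 - <<'E'
from h import *
status();plan([((.4366,.2844,.15),8.9,0)])
E
```

```text
t 0.8 g [0.1496 0.6068 0.2416] w -13.9 tilt 0.0 F [0.5 0.2 0.5] op 87.0 gf 0.0
[-35.58, -24.44, 9.16] [0.0, 0.0, -22.8]
```

>>> apply_moves --steps '[[[-18,-12,4,0,0,-12,0.4],[-35.6,-24.4,9.2,0,0,-22.8,0.4],[-35.6,-24.4,9.2,0,0,-22.8,0.4],[-35.6,-24.4,9.2,0,0,-22.8,0.4],[-35.6,-24.4,9.2,0,0,-22.8,0.4],[-35.6,-24.4,9.2,0,0,-22.8,0.4],[-35.6,-24.4,9.2,0,0,-22.8,0.4],[-35.6,-24.4,9.2,0,0,-22.8,0.4],[-35.6,-24.4,9.2,0,0,-22.8,0.4],[-35.6,-24.4,9.2,0,0,-22.8,0.4],[-35.6,-24.4,9.2,0,0,-22.8,0.4]]]'

```text
time_s: 2.17
position: [0.4358, 0.2859, 0.1419]
tcp_rot: [[-0.987, -0.158, 0.0], [-0.158, 0.987, 0.0], [-0.0, 0.0, -1.0]]
force: [-0.2, -1.1, 0.3]
opening: 0.704
grasp_force: 0.0
```

```bash
python3 - <<'E'
from h import *
status();plan([((.4366,.2844,.15),8.9,0),((.4366,.2844,.064),8.9,0)])
I=grab(2)
for x,y,w in((.437,.285,.15),(.4307,.18,.27),(.44,.076,-.22)):
    p,f=fitblock(I,x,y,w);print(np.round(p[:2],4),round(np.degrees(p[2]),1),round(f,1))
E
```

```text
t 2.2 g [0.4358 0.2859 0.1499] w 9.1 tilt 0.0 F [-0.2 -1.1  0.3] op 61.3 gf 0.0
[-0.06, -0.16, -0.01] [0.0, 0.0, 0.2]
[-0.05, -0.17, 8.59] [0.0, 0.0, 0.2]
[0.4208 0.3277] 11.8 41.4
[0.4308 0.1793] 15.0 167.9
[0.4405 0.076 ] -12.5 130.9
```

>>> apply_moves --steps '[[[0,-0.15,4,0,0,0,0.4],[0,-0.15,7,0,0,0,0.4],[0,-0.15,8.6,0,0,0,0.4],[0,-0.15,8.6,0,0,0,0.4],[0,-0.15,8.6,0,0,0,-1],[0,-0.15,8.6,0,0,0,-1],[0,-0.15,8.6,0,0,0,-1],[0,-0.15,8.6,0,0,0,-1],[0,-0.15,8.6,0,0,0,-1],[0,-0.15,6,0,0,0,-1],[0,-0.15,1,0,0,0,-1],[0,-0.15,1,0,0,0,-1]]]'

```text
time_s: 3.88
position: [0.4392, 0.2839, 0.1343]
tcp_rot: [[-0.988, -0.156, 0.007], [-0.156, 0.988, 0.002], [-0.007, 0.001, -1.0]]
force: [-0.2, 0.4, -2.8]
opening: 0.318
grasp_force: 30.0
```

```bash
python3 - <<'E'
from h import *
status();y=RY+.06
r=rock(y,22)
pre=((r[0][0]-.05,y,r[0][2]+.04),0,22)
plan([pre])
I=grab(2)
print([fitblock(I,*q) for q in((.4307,.18,.27),(.44,.076,-.22))])
E
```

```text
t 3.9 g [0.4391 0.2839 0.1423] w 9.0 tilt 0.4 F [-0.2  0.4 -2.8] op 27.7 gf 30.0
[-5.14, -19.37, 1.69] [1.8, -21.6, 8.8]
[(array([0.43101736, 0.17926653, 0.26686385]), np.float64(157.7001953125)), (array([ 0.44040503,  0.07599517, -0.21636446]), np.float64(130.32400512695312))]
```

>>> apply_moves --steps '[[[0,0,-4,0,0,0,-1],[-2.5,-9,-3,1,-10,4.5,-1],[-5.1,-19.4,-1.3,1.8,-21.6,8.8,-1],[-5.1,-19.4,-1.3,1.8,-21.6,8.8,-1],[-5.1,-19.4,-1.3,1.8,-21.6,8.8,-1],[-5.1,-19.4,-1.3,1.8,-21.6,8.8,-1],[-5.1,-19.4,-1.3,1.8,-21.6,8.8,-1],[-5.1,-19.4,-1.3,1.8,-21.6,8.8,-1],[-5.1,-19.4,-1.3,1.8,-21.6,8.8,-1],[-5.1,-19.4,-1.3,1.8,-21.6,8.8,-1]]]'

```text
time_s: 5.32
position: [0.5175, 0.1001, 0.1447]
tcp_rot: [[-0.929, -0.001, 0.369], [-0.002, 1.0, -0.001], [-0.369, -0.002, -0.929]]
force: [1.0, 0.4, -1.3]
opening: 0.321
grasp_force: 30.0
```

```bash
python3 - <<'E'
from h import *
status();y=RY+.06
r=rock(y,22)
pre=((r[0][0]-.05,y,r[0][2]+.04),0,22)
plan([pre])
s=bot.capture("scene")[130:260,260:400].copy()
cv2.imwrite("pics/a.png",cv2.resize(s,None,fx=5,fy=4.6,interpolation=cv2.INTER_CUBIC))
E
```

```text
t 5.3 g [0.5145 0.1001 0.1521] w 0.1 tilt 21.7 F [ 1.   0.4 -1.3] op 28.0 gf 30.0
[0.74, 0.06, 2.63] [-0.1, -0.3, 0.1]
```

View pics/a.png

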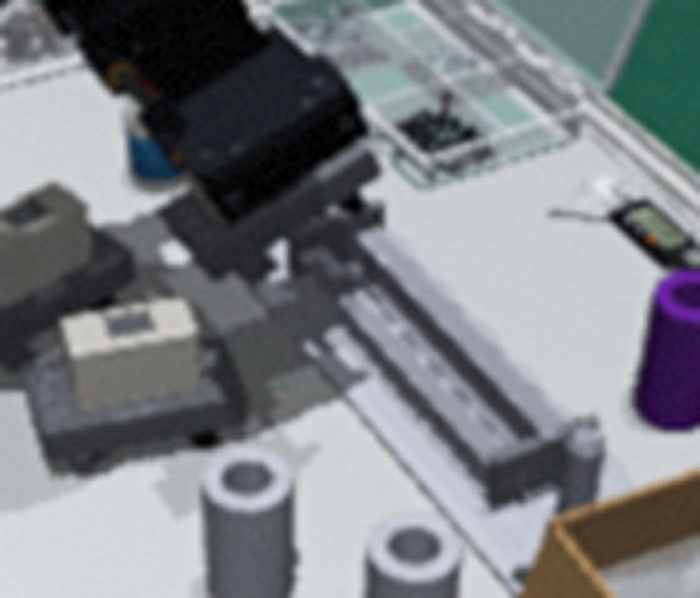

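The gripper covers the held module, but nothing is disturbed and the rail is clear. I'll approach the edge.

```bash
python3 - <<'E'
from h import *
status();y=RY+.06
plan([rock(y,22,.02,.02),rock(y,22,.018,.001),rock(y,22,.002,.001)])
E
```

```text
t 5.4 g [0.5146 0.1    0.1521] w 0.1 tilt 21.7 F [-0.3 -0.1 -2. ] op 28.1 gf 30.0
[-1.4, 0.07, 5.63] [-0.1, -0.3, 0.1]
[-0.88, 0.07, 7.47] [-0.1, -0.3, 0.1]
[-2.37, 0.07, 8.06] [-0.1, -0.3, 0.1]
```

>>> apply_moves --steps '[[[-1.4,0.07,5.6,0,-0.3,0,-1],[-1.4,0.07,5.6,0,-0.3,0,-1],[-1.1,0.07,6.8,0,-0.3,0,-1],[-0.9,0.07,7.45,0,-0.3,0,-1],[-0.9,0.07,7.45,0,-0.3,0,-1],[-0.9,0.07,7.45,0,-0.3,0,-1],[-0.9,0.07,7.45,0,-0.3,0,-1],[-0.9,0.07,7.45,0,-0.3,0,-1]]]'

```text
time_s: 6.38
position: [0.5536, 0.1001, 0.0791]
tcp_rot: [[-0.927, -0.0, 0.375], [-0.001, 1.0, -0.002], [-0.375, -0.002, -0.927]]
force: [0.2, 0.2, -2.5]
opening: 0.32
grasp_force: 30.0
```

```bash
python3 - <<'E'
from h import *
status();y=RY+.06
plan([rock(y,22,.018,.001),rock(y,22,.002,.001)])
E
```

```text
t 6.4 g [0.5507 0.1001 0.0865] w 0.0 tilt 22.0 F [ 0.2  0.2 -2.5] op 27.8 gf 30.0
[0.06, 0.05, 0.04] [-0.1, 0.0, 0.1]
[-1.43, 0.05, 0.64] [-0.1, 0.0, 0.1]
```

>>> apply_moves --steps '[[[-0.5,0.05,0.22,0,0,0,-1],[-1.0,0.05,0.43,0,0,0,-1],[-1.4,0.05,0.63,0,0,0,-1],[-1.4,0.05,0.63,0,0,0,-1],[-1.4,0.05,0.63,0,0,0,-1],[-1.4,0.05,0.63,0,0,0,-1]]]'

```text
time_s: 7.12
position: [0.569, 0.1006, 0.0781]
tcp_rot: [[-0.927, -0.0, 0.374], [-0.001, 1.0, -0.002], [-0.374, -0.002, -0.927]]
force: [-1.3, -0.4, -0.1]
opening: 0.321
grasp_force: 30.0
```

```bash
python3 - <<'E'
from h import *
status();y=RY+.06
plan([rock(y,t,.001,.0005) for t in (18,14,10,6,3,0)])
E
```

```text
t 7.1 g [0.566  0.1006 0.0855] w 0.0 tilt 22.0 F [-1.3 -0.4 -0.1] op 27.9 gf 30.0
[-0.38, 0.0, 0.24] [-0.1, 4.0, 0.1]
[-0.63, 0.0, 0.44] [-0.1, 8.0, 0.1]
[-0.87, 0.0, 0.66] [-0.1, 12.0, 0.0]
[-1.09, 0.0, 0.9] [-0.1, 16.0, 0.0]
[-1.25, 0.01, 1.08] [-0.1, 19.0, 0.0]
[-1.39, 0.01, 1.28] [-0.1, 22.0, 0.0]
```

>>> apply_moves --steps '[[[-0.38,0,0.24,0,4,0,-1],[-0.5,0,0.34,0,6,0,-1],[-0.63,0,0.44,0,8,0,-1],[-0.63,0,0.44,0,8,0,-1],[-0.63,0,0.44,0,8,0,-1]]]'

```text
time_s: 7.75
position: [0.5772, 0.1005, 0.077]
tcp_rot: [[-0.97, -0.0, 0.244], [-0.001, 1.0, -0.002], [-0.244, -0.002, -0.97]]
force: [0.6, -0.6, 4.6]
opening: 0.325
grasp_force: 30.0
```

```bash
python3 - <<'E'
from h import *
status();y=RY+.06;print(bot.read_state()["moment"])
plan([rock(y,t,.001,.0005) for t in (14,10,6,3,0)]);plan([rock(y,0,.001,-.003)])
E
```

```text
t 7.8 g [0.5752 0.1006 0.0848] w 0.0 tilt 14.1 F [ 0.6 -0.6  4.6] op 28.3 gf 30.0
[ 0.03018333  0.08645091 -0.01639125]
[0.08, 0.01, 0.04] [-0.1, 0.1, 0.0]
[-0.19, 0.01, 0.23] [-0.1, 4.1, 0.0]
[-0.44, 0.01, 0.43] [-0.1, 8.1, 0.0]
[-0.62, 0.01, 0.59] [-0.1, 11.1, 0.0]
[-0.79, 0.01, 0.77] [-0.1, 14.1, 0.0]
[-0.7, 0.01, 1.11] [-0.1, 14.1, 0.0]
```

>>> apply_moves --steps '[[[-0.1,0,0.1,0,2,0,-1],[-0.2,0,0.25,0,4,0,-1],[-0.3,0,0.35,0,6,0,-1],[-0.44,0,0.5,0,8,0,-1],[-0.55,0,0.6,0,10,0,-1],[-0.65,0,0.75,0,12,0,-1],[-0.75,0,0.9,0,14.1,0,-1],[-0.75,0,0.9,0,14.1,0,-1],[-0.75,0,0.9,0,14.1,0,-1]]]'

```text
time_s: 8.88
position: [0.5868, 0.1005, 0.072]
tcp_rot: [[-1.0, -0.0, 0.001], [-0.0, 1.0, -0.002], [-0.001, -0.002, -1.0]]
force: [-3.3, -0.5, 16.9]
opening: 0.316
grasp_force: 30.0
```

```bash
python3 - <<'E'
from h import *
status();y=RY+.06;print(bot.read_state()["moment"])
plan([rock(y,0,.0,0)])
E
```

```text
t 8.9 g [0.5868 0.1006 0.08  ] w 0.0 tilt 0.1 F [-3.3 -0.5 16.9] op 27.5 gf 30.0
[ 0.05744944  0.37851417 -0.02250577]
[-0.09, 0.01, 0.1] [-0.1, 0.1, 0.0]
```

>>> apply_moves --steps '[[[-0.1,0,0.3,0,1,0,-1],[-0.1,0,0.5,0,2,0,-1],[-0.1,0,0.5,0,2,0,-1],[-0.1,0,0.5,0,2,0,-1]]]'

```text
time_s: 9.38
position: [0.5878, 0.1005, 0.0674]
tcp_rot: [[-0.999, -0.0, -0.034], [-0.0, 1.0, -0.002], [0.034, -0.002, -0.999]]
force: [-3.8, 0.2, 19.2]
opening: 0.318
grasp_force: 40.2
```

```bash
python3 - <<'E'
from h import *
status()
E
```

```text
t 9.4 g [0.5881 0.1006 0.0754] w 0.0 tilt -1.9 F [-3.8  0.2 19.2] op 27.7 gf 40.2
```

>>> apply_moves --steps '[[[-0.1,0,-0.4,0,2,0,0.1],[-0.1,0,-0.4,0,2,0,0.1],[-0.1,0,-0.4,0,2,0,0.1],[-0.1,0,-5,0,2,0,0.2],[5,5,-10,0,2,0,0.4],[10,10,-12,0,2,0,0.4],[15,15,-12,0,2,0,0.4],[15,15,-12,0,2,0,0.4],[15,15,-12,0,2,0,0.4]]]'

```text
time_s: 10.5
position: [0.4381, 0.2522, 0.1895]
tcp_rot: [[-0.997, -0.005, -0.074], [-0.004, 1.0, -0.003], [0.074, -0.002, -0.997]]
force: [-0.2, -0.7, 0.0]
opening: 0.701
grasp_force: 0.0
```

```bash
cat >> h.py <<'E'
def look(y,name,extra=()):
    I=grab(3);p,f=fitblock(I,RX,y,0,z=.098);print("seated-fit",np.round(p[:2],4),round(np.degrees(p[2]),1),round(f,1))
    for q in extra:
        p,f=fitblock(I,*q);print("bench",np.round(p[:2],4),round(np.degrees(p[2]),1),round(f,1))
    if name:
        s=bot.capture("scene")[160:250,290:400].astype(np.float32);cv2.imwrite(f"pics/{name}.png",np.clip(1.4*cv2.resize(s,None,fx=7,fy=6.6,interpolation=cv2.INTER_CUBIC),0,255))
E
python3 - <<'E'
from h import *
status();look(RY+.06,"b",((.4307,.18,.27),(.44,.076,-.22)))
E
```

```text
t 10.5 g [0.4387 0.2522 0.1975] w 0.3 tilt -4.2 F [-0.2 -0.7  0. ] op 61.0 gf 0.0
seated-fit [0.5855 0.099 ] -0.1 140.5
bench [0.4311 0.179 ] 14.8 104.5
bench [0.4404 0.076 ] -12.5 131.2[ WARN:0@4.469] global loadsave.cpp:1063 imwrite_ Unsupported depth image for selected encoder is fallbacked to CV_8U.
```

View pics/b.png

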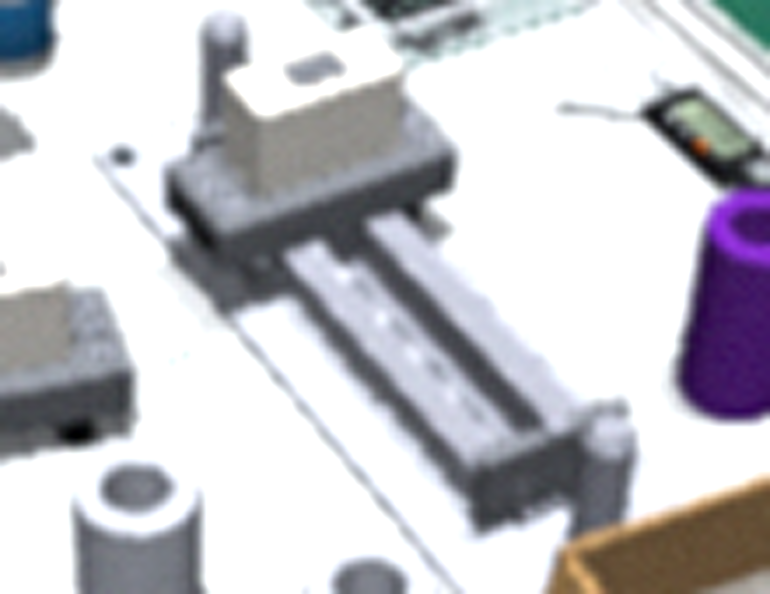

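M1 sits flat on the rail with its foot hanging past the far edge at (430,222). Next is M2, with a numeric check of M1's tilt.

```bash
cat >> h.py <<'E'
def fittilt(I,x,y):
    "fit top face of a seated module incl. height & pitch"
    def pts(p,hx,hy):
        q=ring(0,0,0,0,hx,hy);q=q@Ro.from_euler("zyx",[p[2],-p[4],0]).as_matrix().T;return q+[p[0],p[1],p[3]]
    c=lambda p:-sum(samp(I[n],proj(n,pts(p,.0275,.0115))).mean()-samp(I[n],proj(n,pts(p,.0335,.0175))).mean() for n in M)
    best=min((minimize(c,[x,y,0,z,t],method="Nelder-Mead",options=dict(maxiter=2000,initial_simplex=np.array([x,y,0,z,t])+np.vstack([np.zeros(5),np.diag([.004,.004,.05,.004,.06])]))) for z in(.096,.1) for t in(0,.1)),key=lambda r:r.fun)
    print("tilt-fit x,y,z",np.round(best.x[[0,1,3]],4),"yaw,pitch",np.round(np.degrees(best.x[[2,4]]),1),round(-best.fun,1))
E
python3 - <<'E'
from h import *
I=grab(3);fittilt(I,.5855,.099)
plan([((.431,.179,.16),15.3,0),((.431,.179,.064),15.3,0)])
E
```

```text
tilt-fit x,y,z [0.586  0.0988 0.0987] yaw,pitch [-1.7  5.5] 144.4
[0.77, -7.14, 3.83] [0.4, -4.1, -15.3]
[0.07, -7.12, 13.41] [0.4, -4.1, -15.3]
```

>>> apply_moves --steps '[[[0.77,-7.14,3.8,0.4,-4.1,-15.3,0.4],[0.77,-7.14,3.8,0.4,-4.1,-15.3,0.4],[0.77,-7.14,3.8,0.4,-4.1,-15.3,0.4],[0.77,-7.14,3.8,0.4,-4.1,-15.3,0.4],[0.77,-7.14,3.8,0.4,-4.1,-15.3,0.4],[0.77,-7.14,3.8,0.4,-4.1,-15.3,0.4]]]'

```text
time_s: 11.9
position: [0.4315, 0.1799, 0.1528]
tcp_rot: [[-0.964, -0.265, 0.0], [-0.265, 0.964, 0.001], [-0.001, 0.001, -1.0]]
force: [-0.3, -0.6, -0.0]
opening: 0.696
grasp_force: 0.0
```

```bash
python3 - <<'E'
from h import *
status();plan([((.431,.179,.064),15.3,0)])
I=grab(3)
c=fitblock(I,.44,.076,-.22);print(c)
E
```

```text
t 11.9 g [0.4315 0.1799 0.1608] w 15.4 tilt 0.0 F [-0.3 -0.6 -0. ] op 60.6 gf 0.0
[0.07, -0.08, 9.68] [0.0, 0.0, 0.1]
(array([ 0.44005132,  0.07607091, -0.21174421]), np.float64(152.001953125))
```

>>> apply_moves --steps '[[[0.07,-0.08,5,0,0,0,0.4],[0.07,-0.08,8,0,0,0,0.4],[0.07,-0.08,9.7,0,0,0,0.4],[0.07,-0.08,9.7,0,0,0,0.4],[0.07,-0.08,9.7,0,0,0,-1],[0.07,-0.08,9.7,0,0,0,-1],[0.07,-0.08,9.7,0,0,0,-1],[0.07,-0.08,9.7,0,0,0,-1],[0.07,-0.08,9.7,0,0,0,-1],[0.07,-0.08,6,0,0,0,-1],[0.07,-0.08,0,0,0,0,-1],[0.07,-0.08,-2,0,0,0,-1],[0.07,-0.08,-2,0,0,0,-1],[0.07,-0.08,-2,0,0,0,-1],[0.07,-0.08,-2,0,0,0,-1],[0.07,-0.08,-2,0,0,0,-1]]]'

```text
time_s: 14.2
position: [0.4298, 0.1782, 0.1713]
tcp_rot: [[-0.964, -0.264, -0.003], [-0.264, 0.964, 0.0], [0.003, 0.001, -1.0]]
force: [-0.1, 0.1, -0.6]
opening: 0.317
grasp_force: 30.0
```

```bash
python3 - <<'E'
from h import *
status();y=RY
plan([rock(y,22,.02,.05),rock(y,22,.018,.001)])
print(fitblock(grab(3),.44,.076,-.22))
E
```

```text
t 14.2 g [0.4299 0.1781 0.1793] w 15.3 tilt -0.2 F [-0.1  0.1 -0.6] op 27.6 gf 30.0
[-8.09, -16.48, 4.34] [3.0, -22.0, 15.1]
[-8.3, -16.54, 9.24] [3.0, -22.0, 15.1]
(array([ 0.44026073,  0.07583143, -0.21179655]), np.float64(139.3154754638672))
```

>>> apply_moves --steps '[[[-4,-8,1,1.5,-11,7.5,-1],[-8.1,-16.5,3,3,-22,15.1,-1],[-8.1,-16.5,4.3,3,-22,15.1,-1],[-8.1,-16.5,4.3,3,-22,15.1,-1],[-8.1,-16.5,4.3,3,-22,15.1,-1],[-8.1,-16.5,4.3,3,-22,15.1,-1],[-8.1,-16.5,4.3,3,-22,15.1,-1],[-8.1,-16.5,4.3,3,-22,15.1,-1],[-8.1,-16.5,4.3,3,-22,15.1,-1]]]'

```text
time_s: 15.62
position: [0.5521, 0.041, 0.1295]
tcp_rot: [[-0.926, -0.001, 0.376], [-0.001, 1.0, 0.0], [-0.376, -0.0, -0.926]]
force: [-0.1, -0.4, -1.3]
opening: 0.318
grasp_force: 30.0
```

```bash
python3 - <<'E'
from h import *
status();y=RY
plan([rock(y,22,.018,.001)])
E
```

```text
t 15.6 g [0.5491 0.041  0.1369] w 0.1 tilt 22.1 F [-0.1 -0.4 -1.3] op 27.7 gf 30.0
[1.81, -0.04, 4.77] [0.0, 0.1, 0.1]
```

>>> apply_moves --steps '[[[0.9,-0.04,2.4,0,0,0,-1],[1.8,-0.04,4.75,0,0,0,-1],[1.8,-0.04,4.75,0,0,0,-1],[1.8,-0.04,4.75,0,0,0,-1],[1.8,-0.04,4.75,0,0,0,-1],[1.3,-0.04,4.95,0,0,0,-1],[0.8,-0.04,5.15,0,0,0,-1],[0.35,-0.04,5.35,0,0,0,-1],[0.35,-0.04,5.35,0,0,0,-1],[0.35,-0.04,5.35,0,0,0,-1],[0.35,-0.04,5.35,0,0,0,-1]]]'

```text
time_s: 17.0
position: [0.5685, 0.0403, 0.0783]
tcp_rot: [[-0.927, -0.0, 0.375], [-0.0, 1.0, 0.0], [-0.375, 0.0, -0.927]]
force: [-1.5, -0.2, 0.5]
opening: 0.319
grasp_force: 30.0
```

```bash
python3 - <<'E'
from h import *
status();y=RY
plan([rock(y,22,.002,.001)]+[rock(y,t,.001,.0005) for t in (18,14,10,6,3,0)])
E
```

```text
t 17.0 g [0.5655 0.0403 0.0857] w 0.0 tilt 22.1 F [-1.5 -0.2  0.5] op 27.7 gf 30.0
[-0.08, 0.03, 0.0] [0.0, 0.1, 0.0]
[-0.42, 0.03, 0.27] [0.0, 4.1, 0.0]
[-0.67, 0.03, 0.47] [0.0, 8.1, 0.0]
[-0.91, 0.03, 0.69] [0.0, 12.1, 0.0]
[-1.13, 0.02, 0.93] [0.0, 16.1, 0.0]
[-1.29, 0.02, 1.11] [0.0, 19.1, 0.0]
[-1.43, 0.02, 1.31] [0.0, 22.1, 0.0]
```

Same signature as M1, so I'll rock it down in one go with a slight overdrive.

>>> apply_moves --steps '[[[-0.25,0,0.15,0,2,0,-1],[-0.42,0,0.27,0,4,0,-1],[-0.55,0,0.37,0,6,0,-1],[-0.67,0,0.48,0,8,0,-1],[-0.8,0,0.6,0,10,0,-1],[-0.91,0,0.72,0,12,0,-1],[-1.03,0,0.87,0,14,0,-1],[-1.13,0,1.02,0,16,0,-1],[-1.25,0,1.15,0,18,0,-1],[-1.35,0,1.3,0,20,0,-1],[-1.43,0,1.45,0,22,0,-1],[-1.43,0,1.45,0,22,0,-1],[-1.43,0,1.6,0,23,0,-1],[-1.43,0,1.75,0,24,0,-1],[-1.43,0,1.85,0,24,0,-1],[-1.43,0,1.85,0,24,0,-1],[-1.43,0,1.85,0,24,0,-1]]]'

```text
time_s: 19.12
position: [0.5884, 0.0402, 0.0719]
tcp_rot: [[-0.999, -0.001, -0.034], [-0.001, 1.0, -0.001], [0.034, -0.001, -0.999]]
force: [-11.3, -0.5, 33.7]
opening: 0.318
grasp_force: 30.0
```

```bash
python3 - <<'E'
from h import *
status();print(bot.read_state()["moment"])
E
```

```text
t 19.1 g [0.5887 0.0402 0.0799] w 0.1 tilt -1.9 F [-11.3  -0.5  33.7] op 27.7 gf 30.0
[ 0.05102514  1.9178281  -0.05207921]
```

>>> apply_moves --steps '[[[0,0,-0.5,0,-2,0,-1],[0,0,-0.5,0,-2,0,0.1],[0,0,-0.5,0,-2,0,0.1],[0,0,-0.5,0,-2,0,0.1],[0,0,-5,0,-2,0,0.2],[5,5,-10,0,-2,0,0.4],[10,10,-12,0,-2,0,0.4],[15,16,-12,0,-2,0,0.4],[15,21,-12,0,-2,0,0.4],[15,21,-12,0,-2,0,0.4],[15,21,-12,0,-2,0,0.4]]]'

```text
time_s: 20.5
position: [0.4428, 0.2521, 0.1916]
tcp_rot: [[-1.0, -0.004, 0.003], [-0.004, 1.0, 0.0], [-0.003, 0.0, -1.0]]
force: [0.3, 0.2, 0.3]
opening: 0.696
grasp_force: 0.0
```

```bash
python3 - <<'E'
from h import *
status();I=grab(4);fittilt(I,.586,.099);fittilt(I,.586,.04)
print(fitblock(I,.44,.076,-.22))
s=bot.capture("scene")[165:245,300:380].astype(np.float32);cv2.imwrite("pics/c.png",np.clip(2*cv2.resize(s,None,fx=9,fy=7.4,interpolation=cv2.INTER_CUBIC),0,255).astype(np.uint8))
plan([((.4403,.076,.16),-12.3,0),((.4403,.076,.064),-12.3,0)])
E
```

```text
t 20.5 g [0.4428 0.2521 0.1996] w 0.3 tilt 0.1 F [0.3 0.2 0.3] op 60.6 gf 0.0
tilt-fit x,y,z [0.5861 0.0987 0.0986] yaw,pitch [-2.   5.2] 143.5
tilt-fit x,y,z [0.5885 0.0391 0.0968] yaw,pitch [-0.  -0.9] 135.6
(array([ 0.44084806,  0.07566222, -0.21535231]), np.float64(101.72185516357422))
[0.32, -17.34, 3.94] [-0.0, 0.1, 12.2]
[0.33, -17.34, 13.54] [-0.0, 0.1, 12.2]
```

View pics/c.png

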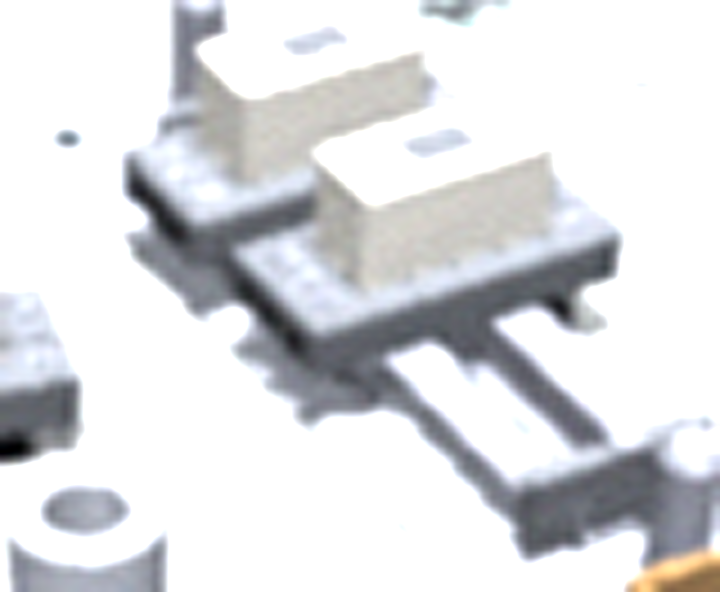

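M2 is flat and clipped, its foot under the far edge at (570,310). I'll check M1 by projecting a flat model into the same crop.

```bash
python3 - <<'E'
from h import *
for x,y in((.586,.0995),(.588,.0395)):
  for t in(0,4):
    a=np.radians(t)
    P=np.array([(-.03,-.014,.066),(.03,-.014,.066),(-.03,.014,.066),(-.05,-.023,.024),(.05,-.023,.024),(-.05,-.023,0),(-.05,.023,.024)])
    X=P.copy();X[:,0]=x-.025+(P[:,0]+.025)*np.cos(a)-P[:,2]*np.sin(a);X[:,2]=.032+(P[:,0]+.025)*np.sin(a)+P[:,2]*np.cos(a);X[:,1]+=y
    q=proj("scene",X);q=(q-[300,165]+.5)*[9,7.4];print(t,np.round(q).astype(int).tolist())
E
```

```text
0 [[248, 92], [437, 36], [197, 44], [199, 223], [506, 127], [199, 274], [119, 143]]
4 [[233, 98], [423, 32], [183, 50], [194, 228], [502, 117], [199, 278], [114, 148]]
0 [[370, 199], [564, 137], [315, 147], [317, 332], [632, 229], [315, 384], [231, 246]]
4 [[355, 205], [550, 134], [300, 153], [312, 338], [628, 219], [315, 388], [225, 251]]
```

>>> apply_moves --steps '[[[0.3,-6,0,0,0,5,0.4],[0.3,-12,2,0,0,12.2,0.4],[0.3,-17.3,3.9,0,0,12.2,0.4],[0.3,-17.3,3.9,0,0,12.2,0.4],[0.3,-17.3,3.9,0,0,12.2,0.4],[0.3,-17.3,3.9,0,0,12.2,0.4],[0.3,-17.3,3.9,0,0,12.2,0.4]]]'

```text
time_s: 21.82
position: [0.4405, 0.0783, 0.1529]
tcp_rot: [[-0.978, 0.209, 0.003], [0.209, 0.978, -0.0], [-0.003, 0.0, -1.0]]
force: [-0.6, 0.1, -0.1]
opening: 0.701
grasp_force: 0.0
```

```bash
python3 - <<'E'
from h import *
status();plan([((.4405,.076,.064),-12.3,0)])
I=grab(2)
c=np.array([fitblock(I,.44,.076,-.22,cams=(n,)) for n in M],dtype=object);print(c)
E
```

```text
t 21.8 g [0.4405 0.0783 0.1609] w -12.0 tilt 0.2 F [-0.6  0.1 -0.1] op 61.0 gf 0.0
[-0.02, -0.23, 9.69] [0.0, 0.2, 0.3]
[[array([ 0.43854098,  0.07423702, -0.24075703])
  np.float64(33.453895568847656)]
 [array([ 0.42811091,  0.07708834, -0.16055069])
  np.float64(8.147377014160156)]]
```

>>> apply_moves --steps '[[[0,-0.2,5,0,0,0.3,0.4],[0,-0.2,8,0,0,0.3,0.4],[0,-0.2,9.7,0,0,0.3,0.4],[0,-0.2,9.7,0,0,0.3,0.4],[0,-0.2,9.7,0,0,0.3,-1],[0,-0.2,9.7,0,0,0.3,-1],[0,-0.2,9.7,0,0,0.3,-1],[0,-0.2,9.7,0,0,0.3,-1],[0,-0.2,9.7,0,0,0.3,-1],[0,-0.2,6,0,0,0.3,-1],[0,-0.2,0,0,0,0.3,-1],[0,-0.2,-2,0,0,0.3,-1],[0,-0.2,-2,0,0,0.3,-1],[0,-0.2,-2,0,0,0.3,-1],[0,-0.2,-2,0,0,0.3,-1]]]'

```text
time_s: 23.9
position: [0.4388, 0.0752, 0.1711]
tcp_rot: [[-0.976, 0.216, -0.002], [0.216, 0.976, 0.0], [0.002, -0.0, -1.0]]
force: [0.1, 0.4, -2.0]
opening: 0.321
grasp_force: 30.0
```

```bash
python3 - <<'E'
from h import *
status();y=RY-.06
plan([rock(y,22,.02,.05),rock(y,22,.018,.001)])
E
```

```text
t 23.9 g [0.4388 0.0752 0.1791] w -12.5 tilt -0.1 F [ 0.1  0.4 -2. ] op 27.9 gf 30.0
[-13.04, -6.81, 4.33] [-2.4, -22.0, -12.3]
[-13.24, -6.76, 9.23] [-2.4, -22.0, -12.3]
```

>>> apply_moves --steps '[[[-4,-3.5,1,-1.2,-11,-6,-1],[-9,-6.8,2,-2.4,-22,-12.3,-1],[-13,-6.8,4.3,-2.4,-22,-12.3,-1],[-13,-6.8,4.3,-2.4,-22,-12.3,-1],[-13,-6.8,4.3,-2.4,-22,-12.3,-1],[-13,-6.8,4.3,-2.4,-22,-12.3,-1],[-13,-6.8,4.3,-2.4,-22,-12.3,-1],[-13,-6.8,4.3,-2.4,-22,-12.3,-1]]]'

```text
time_s: 24.9
position: [0.5521, -0.0189, 0.1301]
tcp_rot: [[-0.926, -0.0, 0.378], [-0.0, 1.0, -0.0], [-0.378, -0.0, -0.926]]
force: [-1.0, 0.4, -3.1]
opening: 0.318
grasp_force: 30.0
```

```bash
python3 - <<'E'
from h import *
status();y=RY-.06
plan([rock(y,22,.018,.001)])
E
```

```text
t 24.9 g [ 0.5491 -0.0189  0.1375] w 0.0 tilt 22.2 F [-1.   0.4 -3.1] op 27.7 gf 30.0
[1.84, -0.05, 4.82] [-0.0, 0.2, 0.0]
```

>>> apply_moves --steps '[[[0.9,-0.05,2.4,0,0,0,-1],[1.8,-0.05,4.8,0,0,0,-1],[1.8,-0.05,4.8,0,0,0,-1],[1.8,-0.05,4.8,0,0,0,-1],[1.8,-0.05,4.8,0,0,0,-1],[1.3,-0.05,5.0,0,0,0,-1],[0.8,-0.05,5.2,0,0,0,-1],[0.35,-0.05,5.4,0,0,0,-1],[0.35,-0.05,5.4,0,0,0,-1],[0.35,-0.05,5.4,0,0,0,-1],[0.35,-0.05,5.4,0,0,0,-1]]]'

```text
time_s: 26.28
position: [0.5693, -0.0199, 0.0786]
tcp_rot: [[-0.926, 0.001, 0.378], [0.0, 1.0, -0.001], [-0.378, -0.0, -0.926]]
force: [-0.3, 0.2, -1.6]
opening: 0.32
grasp_force: 30.0
```

```bash
python3 - <<'E'
from h import *
status();y=RY-.06
plan([rock(y,22,.002,.001)]+[rock(y,t,.001,.0005) for t in (18,14,10,6,3,0)])
E
```

```text
t 26.3 g [ 0.5663 -0.0199  0.086 ] w -0.0 tilt 22.2 F [-0.3  0.2 -1.6] op 27.8 gf 30.0
[0.01, 0.05, 0.01] [-0.0, 0.2, -0.0]
[-0.33, 0.05, 0.28] [-0.0, 4.2, -0.0]
[-0.58, 0.05, 0.48] [-0.0, 8.2, -0.0]
[-0.82, 0.05, 0.7] [-0.0, 12.2, -0.0]
[-1.04, 0.05, 0.93] [-0.0, 16.2, -0.0]
[-1.2, 0.05, 1.12] [-0.0, 19.2, -0.0]
[-1.34, 0.05, 1.32] [-0.0, 22.2, -0.0]
```

>>> apply_moves --steps '[[[-0.18,0,0.15,0,2,0,-1],[-0.33,0,0.28,0,4,0,-1],[-0.46,0,0.38,0,6,0,-1],[-0.58,0,0.49,0,8,0,-1],[-0.7,0,0.61,0,10,0,-1],[-0.82,0,0.73,0,12,0,-1],[-0.94,0,0.87,0,14,0,-1],[-1.04,0,1.02,0,16,0,-1],[-1.15,0,1.15,0,18,0,-1],[-1.25,0,1.3,0,20,0,-1],[-1.33,0,1.45,0,22,0,-1],[-1.33,0,1.45,0,22,0,-1],[-1.33,0,1.6,0,23,0,-1],[-1.33,0,1.75,0,24,0,-1],[-1.33,0,1.85,0,24,0,-1],[-1.33,0,1.85,0,24,0,-1]]]'

```text
time_s: 28.28
position: [0.5894, -0.02, 0.0716]
tcp_rot: [[-1.0, 0.0, -0.028], [0.0, 1.0, -0.001], [0.028, -0.001, -1.0]]
force: [-7.8, 1.0, 29.5]
opening: 0.321
grasp_force: 30.0
```

```bash
python3 - <<'E'
from h import *
status();print(bot.read_state()["moment"])
E
```

```text
t 28.3 g [ 0.5896 -0.02    0.0795] w -0.0 tilt -1.6 F [-7.8  1.  29.5] op 27.9 gf 30.0
[ 0.21033364  1.13171082 -0.03675286]
```

>>> apply_moves --steps '[[[0,0,-0.5,0,-2,0,-1],[0,0,-0.5,0,-2,0,0.1],[0,0,-0.5,0,-2,0,0.1],[0,0,-0.5,0,-2,0,0.1],[0,0,-5,0,-2,0,0.1],[-3,6,-7,0,-2,0,-1],[-4,12,-7,0,-2,0,-1],[-4,12,-7,0,-2,0,-1],[-4,12,-7,0,-2,0,-1],[-4,12,-7,0,-2,0,-1],[-4,12,-7,0,-2,0,-1]]]'

```text
time_s: 29.65
position: [0.6307, 0.0986, 0.1346]
tcp_rot: [[-1.0, 0.003, 0.002], [0.003, 1.0, -0.0], [-0.002, -0.0, -1.0]]
force: [-0.1, -0.5, -0.9]
opening: 0.019
grasp_force: 0.0
```

```bash
python3 - <<'E'
from h import *
status();plan([((.629,.0995,.082),0,0),((.629,.0995,.071),0,0)])
E
```

```text
t 29.6 g [0.6307 0.0986 0.1426] w -0.1 tilt 0.1 F [-0.1 -0.5 -0.9] op 1.7 gf 0.0
[0.18, 0.09, 6.06] [-0.0, 0.1, -0.1]
[0.19, 0.09, 7.16] [-0.0, 0.1, -0.1]
```

>>> apply_moves --steps '[[[0.1,0,4,0,0,0,-1],[0.1,0,6.2,0,0,0,-1],[0.1,0,6.8,0,0,0,-1],[0.1,0,7.1,0,0,0,-1],[0.1,0,7.1,0,0,0,-1],[0.1,0,7.1,0,0,0,-1]]]'

```text
time_s: 30.4
position: [0.6301, 0.099, 0.0666]
tcp_rot: [[-1.0, 0.001, 0.003], [0.001, 1.0, -0.001], [-0.003, -0.001, -1.0]]
force: [-2.7, -1.4, 11.3]
opening: 0.004
grasp_force: 6.2
```

```bash
python3 - <<'E'
from h import *
status()
E
```

```text
t 30.4 g [0.6301 0.099  0.0746] w -0.1 tilt 0.2 F [-2.7 -1.4 11.3] op 0.4 gf 6.2
```

M1 holds flat under 11 N at its foot end, with the fingertip at the base-top height of 56 mm. On to the sleeves.

```bash
python3 - <<'E'
from h import *
plan([((.4388,-.043,.17),-90,0),((.63,.099,.2),0,0)])
E
```

```text
[19.09, -14.23, -9.58] [0.1, 0.2, 89.9]
[-0.03, -0.01, -12.54] [-0.1, 0.2, -0.1]
```

>>> apply_moves --steps '[[[0,0,-6,0,0,0,-1],[2,0,-11,0,0,10,0.4],[6,-4,-11,0,0,20,0.4],[11,-8,-11,0,0,30,0.4],[15,-11,-10,0,0,40,0.4],[19.1,-14.2,-9.6,0,0,50,0.4],[19.1,-14.2,-9.6,0,0,60,0.4],[19.1,-14.2,-9.6,0,0,70,0.4],[19.1,-14.2,-9.6,0,0,80,0.4],[19.1,-14.2,-9.6,0,0,89.9,0.4],[19.1,-14.2,-9.6,0,0,89.9,0.4],[19.1,-14.2,-9.6,0,0,89.9,0.4],[19.1,-14.2,-9.6,0,0,89.9,0.4],[19.1,-14.2,-9.6,0,0,89.9,0.4]]]'

```text
time_s: 32.15
position: [0.4388, -0.0418, 0.1594]
tcp_rot: [[-0.002, 1.0, 0.003], [1.0, 0.002, -0.0], [-0.0, 0.003, -1.0]]
force: [0.2, 0.3, -0.0]
opening: 0.7
grasp_force: 0.0
```

```bash
python3 - <<'E'
from h import *
status();plan([((.4388,-.043,.073),-90,0)])
I=grab(3);fittilt(I,.586,.099);fittilt(I,.588,.04);fittilt(I,.588,-.02)
E
```

```text
t 32.1 g [ 0.4387 -0.0418  0.1674] w -89.9 tilt 0.2 F [ 0.2  0.3 -0. ] op 60.9 gf 0.0
[-0.12, -0.03, 9.44] [0.2, 0.0, 0.1]
tilt-fit x,y,z [0.5857 0.0993 0.0982] yaw,pitch [-0.1  0.7] 71.4
tilt-fit x,y,z [0.589  0.0391 0.0965] yaw,pitch [0.  1.4] 109.0
tilt-fit x,y,z [ 0.5868 -0.0215  0.098 ] yaw,pitch [ 0.5 -0.1] 103.6
```

All three fit as flat and square. Now I'll grip sleeve 1.

>>> apply_moves --steps '[[[-0.1,0,5,0,0,0,0.4],[-0.1,0,8,0,0,0,0.4],[-0.1,0,9.4,0,0,0,0.4],[-0.1,0,9.4,0,0,0,0.4],[-0.1,0,9.4,0,0,0,-1],[-0.1,0,9.4,0,0,0,-1],[-0.1,0,9.4,0,0,0,-1],[-0.1,0,9.4,0,0,0,-1],[-0.1,0,9.4,0,0,0,-1],[-0.1,0,5,0,0,0,-1],[-0.1,0,0,0,0,0,-1],[-0.1,0,-3.5,0,0,0,-1],[-0.1,0,-3.5,0,0,0,-1],[-0.1,0,-3.5,0,0,0,-1],[-0.1,0,-3.5,0,0,0,-1]]]'

```text
time_s: 34.33
position: [0.4375, -0.0424, 0.1929]
tcp_rot: [[-0.001, 1.0, -0.0], [1.0, 0.001, 0.001], [0.001, -0.0, -1.0]]
force: [-0.1, 0.1, -0.6]
opening: 0.452
grasp_force: 30.0
```

```bash
python3 - <<'E'
from h import *
status();plan([((.5873,.1672,.195),-90,0)])
E
```

```text
t 34.3 g [ 0.4375 -0.0424  0.2009] w -89.9 tilt -0.0 F [-0.1  0.1 -0.6] op 39.4 gf 30.0
[20.94, 15.01, 0.61] [-0.0, -0.1, 0.1]
```

>>> apply_moves --steps '[[[5,4,0,0,0,0,-1],[10,8,0,0,0,0,-1],[15,12,0,0,0,0,-1],[18,15,0,0,0,0,-1],[20.9,15,0.6,0,0,0,-1],[20.9,15,0.6,0,0,0,-1],[20.9,15,0.6,0,0,0,-1],[20.9,15,0.6,0,0,0,-1],[20.9,15,0.6,0,0,0,-1],[20.9,15,0.6,0,0,0,-1]]]'

```text
time_s: 35.58
position: [0.5885, 0.1658, 0.1891]
tcp_rot: [[-0.0, 1.0, 0.004], [1.0, 0.0, -0.0], [-0.0, 0.004, -1.0]]
force: [0.6, 0.1, -1.8]
opening: 0.453
grasp_force: 30.0
```

```bash
python3 - <<'E'
from h import *
status();plan([((.5873,.1672,z),-90,0) for z in (.158,.148,.08)])
s=bot.capture("scene")[130:230,270:370].astype(np.float32);cv2.imwrite("pics/d.png",np.clip(1.5*cv2.resize(s,None,fx=6,fy=6,interpolation=cv2.INTER_CUBIC),0,255).astype(np.uint8))
E
```

```text
t 35.6 g [0.5885 0.1658 0.1971] w -90.0 tilt 0.2 F [ 0.6  0.1 -1.8] op 39.4 gf 30.0
[0.14, -0.14, 3.91] [0.2, 0.0, 0.0]
[0.14, -0.14, 4.91] [0.2, 0.0, 0.0]
[0.14, -0.16, 11.71] [0.2, 0.0, 0.0]
```

View pics/d.png

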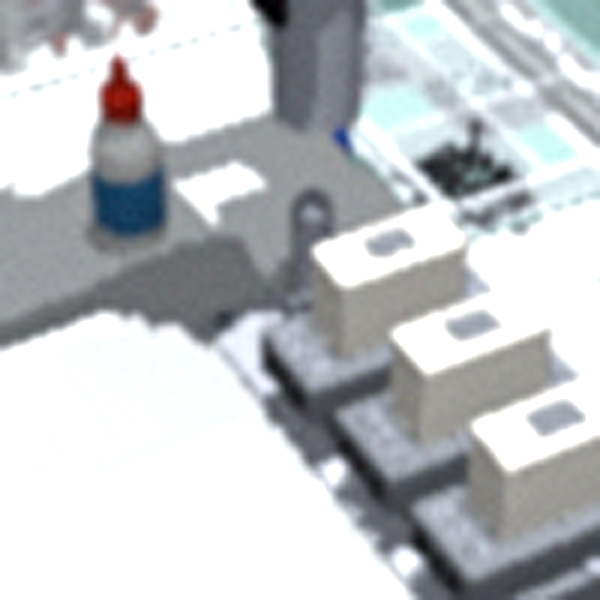

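```bash
python3 - <<'E'
from h import *
for X in((.5873,.1672,.076),(.5885,.1658,.124),(.5885,.1658,.130)):print((proj("scene",X)[0]-[270,130]+.5)*6)
E
```

```text
[314.01993929 194.44426157]
[318.59415005 105.92722359]
[318.67364939  94.33072474]
```

The sleeve hangs at (317,118), over the stud top at (312,200), as predicted. I'll lower it.

>>> apply_moves --steps '[[[0.1,-0.15,2,0.2,0,0,-1],[0.1,-0.15,3.5,0.2,0,0,-1],[0.1,-0.15,4.2,0.2,0,0,-1],[0.1,-0.15,4.9,0.2,0,0,-1],[0.1,-0.15,5.5,0.2,0,0,-1],[0.1,-0.15,6.2,0.2,0,0,-1],[0.1,-0.15,6.2,0.2,0,0,-1]]]'

```text
time_s: 36.5
position: [0.5867, 0.1674, 0.1262]
tcp_rot: [[-0.001, 1.0, -0.001], [1.0, 0.001, -0.0], [-0.0, -0.001, -1.0]]
force: [0.2, 0.1, -0.4]
opening: 0.454
grasp_force: 30.0
```

```bash
python3 - <<'E'
from h import *
status();plan([((.5873,.1672,z),-90,0) for z in (.08,)])
E
```

```text
t 36.5 g [0.5867 0.1674 0.1342] w -89.9 tilt -0.1 F [ 0.2  0.1 -0.4] op 39.5 gf 30.0
[-0.02, 0.07, 5.42] [-0.1, 0.0, 0.1]
```

>>> apply_moves --steps '[[[0,0.03,1.5,0,0,0,-1],[0,0.03,3,0,0,0,-1],[0,0.03,4.5,0,0,0,-1],[0,0.03,5.4,0,0,0,-1],[0,0.03,5.5,0,0,0,-1],[0,0.03,5.5,0,0,0,-1]]]'

```text
time_s: 37.25
position: [0.5863, 0.1675, 0.0718]
tcp_rot: [[-0.001, 1.0, -0.003], [1.0, 0.001, -0.0], [-0.0, -0.003, -1.0]]
force: [-3.3, -0.9, 4.5]
opening: 0.448
grasp_force: 30.0
```

```bash
python3 - <<'E'
from h import *
status();plan([((.48,-.11,.17),-90,0)])
E
```

```text
t 37.2 g [0.5864 0.1675 0.0798] w -89.9 tilt -0.2 F [-3.3 -0.9  4.5] op 39.0 gf 30.0
[-27.73, -10.7, -8.99] [-0.2, 0.0, 0.1]
```

>>> apply_moves --steps '[[[0,0,5.5,0,0,0,0.4],[0,0,0,0,0,0,0.4],[0,0,0,0,0,0,0.4],[0,0,0,0,0,0,0.4],[0,0,-5,0,0,0,0.4],[0,0,-10,0,0,0,0.4],[-6,-3,-12,0,0,0,0.4],[-12,-6,-12,0,0,0,0.4],[-18,-9,-12,0,0,0,0.4],[-24,-10.7,-10,0,0,0,0.4],[-27.7,-10.7,-9,0,0,0,0.4],[-27.7,-10.7,-9,0,0,0,0.4],[-27.7,-10.7,-9,0,0,0,0.4],[-27.7,-10.7,-9,0,0,0,0.4],[-27.7,-10.7,-9,0,0,0,0.4]]]'

```text
time_s: 39.12
position: [0.4809, -0.1084, 0.162]
tcp_rot: [[-0.004, 1.0, -0.0], [1.0, 0.004, -0.0], [-0.0, -0.0, -1.0]]
force: [-0.8, -0.1, 0.5]
opening: 0.703
grasp_force: 0.0
```

```bash
python3 - <<'E'
from h import *
status();plan([((.48,-.11,.073),-90,0)])
E
```

```text
t 39.1 g [ 0.4809 -0.1084  0.17  ] w -89.8 tilt -0.0 F [-0.8 -0.1  0.5] op 61.2 gf 0.0
[-0.16, -0.09, 9.7] [-0.0, 0.0, 0.2]
```

Row 1 of that call had a slip: it dipped the fingers about 5 cm as they opened. I'll check the left sleeve and the modules for damage.

```bash
python3 - <<'E'
from h import *
I=grab(3)
fittilt(I,.586,.099);fittilt(I,.588,.04);fittilt(I,.588,-.02)
s=bot.capture("scene")[130:280,260:400].astype(np.float32);cv2.imwrite("pics/e.png",np.clip(1.4*cv2.resize(s,None,fx=4,fy=4,interpolation=cv2.INTER_CUBIC),0,255).astype(np.uint8))
E
```

```text
tilt-fit x,y,z [0.587  0.0995 0.0947] yaw,pitch [-0.2  4.7] 74.1
tilt-fit x,y,z [0.5863 0.0389 0.1065] yaw,pitch [ 0.2 -0.5] 76.7
tilt-fit x,y,z [ 0.5859 -0.0212  0.1035] yaw,pitch [-0.8 -7.7] 75.9
```

View pics/e.png

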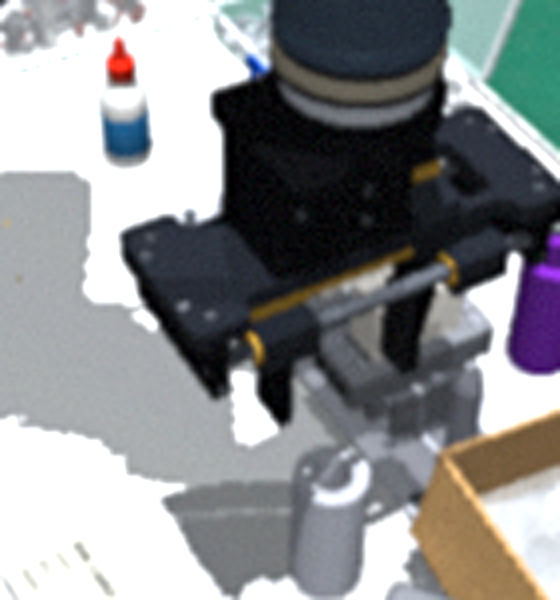

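The gripper hides the rail. The sleeve at (330,490) is clear below it, so I'll take it.

>>> apply_moves --steps '[[[-0.15,-0.1,5,0,0,0,0.4],[-0.15,-0.1,8,0,0,0,0.4],[-0.15,-0.1,9.7,0,0,0,0.4],[-0.15,-0.1,9.7,0,0,0,0.4],[-0.15,-0.1,9.7,0,0,0,-1],[-0.15,-0.1,9.7,0,0,0,-1],[-0.15,-0.1,9.7,0,0,0,-1],[-0.15,-0.1,9.7,0,0,0,-1],[-0.15,-0.1,9.7,0,0,0,-1],[-0.15,-0.1,5,0,0,0,-1],[-0.15,-0.1,0,0,0,0,-1],[-0.15,-0.1,-2.5,0,0,0,-1],[-0.15,-0.1,-2.5,0,0,0,-1],[-0.15,-0.1,-2.5,0,0,0,-1],[-0.15,-0.1,-2.5,0,0,0,-1]]]'

```text
time_s: 41.35
position: [0.4787, -0.1107, 0.1853]
tcp_rot: [[-0.001, 1.0, -0.004], [1.0, 0.001, 0.001], [0.001, -0.004, -1.0]]
force: [0.6, -1.2, -1.1]
opening: 0.45
grasp_force: 30.0
```

```bash
python3 - <<'E'
from h import *
status();plan([((.5868,-.0845,.195),-90,0)])
E
```

```text
t 41.4 g [ 0.4787 -0.1107  0.1933] w -89.9 tilt -0.2 F [ 0.6 -1.2 -1.1] op 39.1 gf 30.0
[2.61, 10.81, -0.21] [-0.2, -0.1, 0.1]
```

>>> apply_moves --steps '[[[1.3,5,0,0,0,0,-1],[2.6,10,0,0,0,0,-1],[2.6,10.8,0,0,0,0,-1],[2.6,10.8,0,0,0,0,-1],[2.6,10.8,0,0,0,0,-1],[2.6,10.8,0,0,0,0,-1],[2.6,10.8,0,0,0,0,-1]]]'

```text
time_s: 42.22
position: [0.5871, -0.0853, 0.187]
tcp_rot: [[-0.001, 1.0, -0.001], [1.0, 0.001, -0.0], [-0.0, -0.001, -1.0]]
force: [0.6, 0.2, -0.2]
opening: 0.451
grasp_force: 30.0
```

```bash
python3 - <<'E'
from h import *
status();plan([((.5868,-.0845,z),-90,0) for z in(.158,.135)])
s=bot.capture("scene")[140:260,310:430].astype(np.float32);cv2.imwrite("pics/f.png",np.clip(1.5*cv2.resize(s,None,fx=5,fy=5,interpolation=cv2.INTER_CUBIC),0,255).astype(np.uint8))
S=bot.read_state();R=np.array(S["tcp_rot"]);g=S["position"]-R[:,2]*.008
for X in((.5868,-.0845,.076),g+R[:,2]*.073):print((proj("scene",X)[0]-[310,140]+.5)*5)
E
```

```text
t 42.2 g [ 0.5871 -0.0853  0.195 ] w -90.0 tilt -0.0 F [ 0.6  0.2 -0.2] op 39.2 gf 30.0
[0.08, -0.03, 3.7] [-0.0, 0.0, 0.0]
[0.08, -0.02, 6.0] [-0.0, 0.0, 0.0]
[338.50317412 421.42517564]
[351.39533768 348.72552037]
```

View pics/f.png

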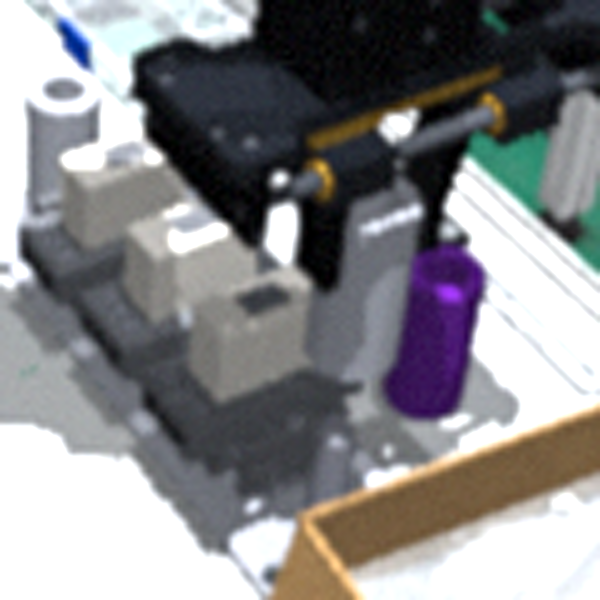

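The left sleeve is fully down at (63,90), the modules are in place, and the held sleeve is above the right stud at (337,432). I'll shade x down by about 1 mm and lower it.

>>> apply_moves --steps '[[[0.08,-0.1,2,0,0,0,-1],[0.08,-0.1,3.5,0,0,0,-1],[0.08,-0.1,4.2,0,0,0,-1],[0.08,-0.1,4.9,0,0,0,-1],[0.08,-0.1,5.5,0,0,0,-1],[0.08,-0.1,6,0,0,0,-1],[0.08,-0.1,6,0,0,0,-1]]]'

```text
time_s: 43.15
position: [0.5865, -0.0842, 0.1265]
tcp_rot: [[-0.001, 1.0, -0.001], [1.0, 0.001, -0.0], [-0.0, -0.001, -1.0]]
force: [0.2, -0.1, -0.7]
opening: 0.454
grasp_force: 30.0
```

```bash
python3 - <<'E'
from h import *
status();plan([((.586,-.0845,z),-90,0) for z in(.079,)])
E
```

```text
t 43.1 g [ 0.5865 -0.0842  0.1345] w -89.9 tilt -0.1 F [ 0.2 -0.1 -0.7] op 39.5 gf 30.0
[-0.03, -0.05, 5.55] [-0.1, 0.0, 0.1]
```

>>> apply_moves --steps '[[[0,-0.03,1.5,0,0,0,-1],[0,-0.03,3,0,0,0,-1],[0,-0.03,4.5,0,0,0,-1],[0,-0.03,5.3,0,0,0,-1],[0,-0.03,5.5,0,0,0,-1],[0,-0.03,5.5,0,0,0,-1]]]'

```text
time_s: 43.9
position: [0.5864, -0.0843, 0.0718]
tcp_rot: [[-0.001, 1.0, -0.0], [1.0, 0.001, -0.0], [-0.0, -0.0, -1.0]]
force: [0.7, -0.6, -1.5]
opening: 0.45
grasp_force: 30.0
```

```bash
python3 - <<'E'
from h import *
status()
E
```

```text
t 43.9 g [ 0.5864 -0.0843  0.0798] w -89.9 tilt -0.0 F [ 0.7 -0.6 -1.5] op 39.1 gf 30.0
```

>>> apply_moves --steps '[[[0,0,0,0,0,0,-1],[0,0,0,0,0,0,0.4],[0,0,0,0,0,0,0.4],[0,0,0,0,0,0,0.4],[0,0,-5,0,0,0,0.4],[0,0,-10,0,0,0,0.4],[6,-3,-13,0,0,0,0.4],[12,-6,-15,0,0,0,0.4],[18,-10,-15,0,0,0,0.4],[18,-14,-15,0,0,0,0.4],[18,-14,-15,0,0,0,0.4],[18,-14,-15,0,0,0,0.4]]]'

```text
time_s: 45.4
position: [0.447, 0.0956, 0.2224]
tcp_rot: [[-0.002, 1.0, 0.002], [1.0, 0.002, -0.0], [-0.0, 0.002, -1.0]]
force: [-0.0, 0.2, 0.7]
opening: 0.698
grasp_force: 0.0
```

```bash
python3 - <<'E'
from h import *
status()
t=np.mean([bot.capture("top").astype(np.float32) for _ in range(3)],0);s=np.mean([bot.capture("scene").astype(np.float32) for _ in range(3)],0)
a=cv2.resize(t[208:278,378:448],(390,560),interpolation=cv2.INTER_CUBIC)
a=cv2.resize(t[208:278,378:448],None,fx=5.7,fy=5.7,interpolation=cv2.INTER_CUBIC)
b=cv2.resize(s[270:370,285:385],None,fx=4,fy=4,interpolation=cv2.INTER_CUBIC)
a=np.pad(a,((0,1),(0,1),(0,0)))
cv2.imwrite("pics/g.png",(255*np.clip(np.hstack([a[:400,:399],b])/200,0,1)**.5).astype(np.uint8))
E
```

```text
t 45.4 g [0.447  0.0956 0.2304] w -89.9 tilt 0.1 F [-0.   0.2  0.7] op 60.8 gf 0.0
```

View pics/g.png

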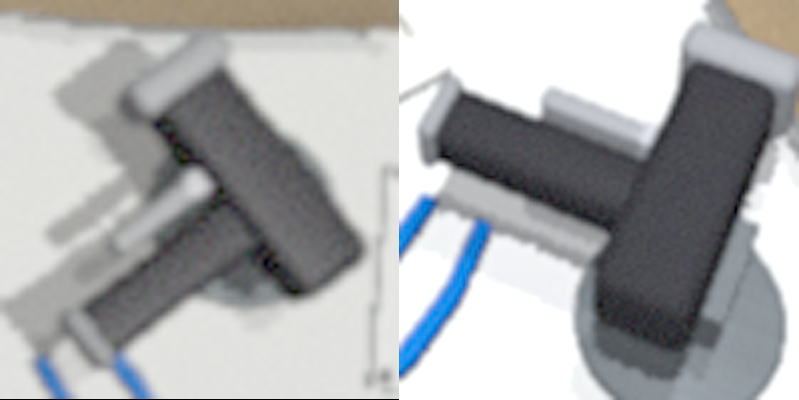

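In the top half, the cap centre is near (85,338), the handle meets the head near (237,228), and the trigger bar runs from (118,243) to (205,180). In the scene half, the cap is near (440,120) and the trigger bar runs from (548,95) to (650,135).

```bash
python3 - <<'E'
from h import *
T=lambda u,v:("top",378+(u+.5)/5.7-.5,208+(v+.5)/5.7-.5)
S=lambda u,v:("scene",285+(u-399+.5)/4-.5,270+(v+.5)/4-.5)
for n,o,z in(("cap",T(85,338),.1),("head",T(237,228),.107),("trigfree",T(118,243),.1),("trighead",T(205,180),.1),("hU0",T(90,310),.105),("hU1",T(205,225),.105),("hL0",T(115,350),.1),("hL1",T(255,250),.1)):print(n,np.round(solve([o],z)[0],4))
print("capscene",solve([S(437,120)],.09)[0],"trigfree",solve([S(548,100)],.1)[0],solve([T(118,243),S(548,97)]))
f=[]
# fit pose: handle top corners (free end incl. cap) and trigger free end top
def mod(p,X):c,s=np.cos(p[2]),np.sin(p[2]);X=np.array(X);return [p[0]+c*X[0]-s*X[1],p[1]+s*X[0]+c*X[1],X[2]]
obs=[(T(237,228),(0,-.034,.107)),(T(85,338),(0,.055,.098)),(T(92,308),(.015,.050,.105)),(T(205,225),(.015,-.025,.105)),(T(115,235),(.033,.016,.1)),(S(437,120),(0,.056,.09)),(S(455,92),(.015,.050,.105)),(S(640,152),(.015,-.03,.105)),(S(546,97),(.033,.016,.1))]
r=least_squares(lambda p:np.concatenate([proj(o[0],[mod(p,X)])[0]-o[1:] for o,X in obs]),[.4,-.25,.6])
print(r.x[:2],np.degrees(r.x[2]));print(np.round(r.fun.reshape(-1,2),1).tolist())
E
```

```text
cap [ 0.3414 -0.175 ]
head [ 0.3937 -0.2495]
trigfree [ 0.3873 -0.1927]
trighead [ 0.4181 -0.2365]
hU0 [ 0.3544 -0.1771]
hU1 [ 0.3955 -0.2345]
hL0 [ 0.3356 -0.1893]
hL1 [ 0.3838 -0.2592]
capscene [ 0.33828471 -0.1746705 ] trigfree [ 0.38413551 -0.19560682] (array([ 0.38635484, -0.1927819 ,  0.09716495]), np.float64(0.45875335451040655))
[ 0.37108046 -0.22350753] 36.80724488893406
[[0.5, 0.8], [1.6, 1.2], [-1.3, 0.8], [-0.0, -0.9], [-0.1, 1.2], [0.6, 1.9], [2.5, -1.2], [-2.4, 0.0], [1.1, -2.1]]
```

```bash
python3 - <<'E'
from h import *
plan([((.3742,-.2211,.18),-53.2,0)])
I=grab(3);fittilt(I,.587,.099);fittilt(I,.588,.039);fittilt(I,.587,-.021)
E
```

```text
[-31.61, -7.3, 4.98] [-0.0, 0.0, -36.8]
tilt-fit x,y,z [0.5856 0.097  0.1002] yaw,pitch [-0.6  6. ] 80.1
tilt-fit x,y,z [0.5881 0.0392 0.097 ] yaw,pitch [ 1.2 -1.5] 109.6
tilt-fit x,y,z [ 0.5876 -0.0212  0.0972] yaw,pitch [ 0.5 -2.5] 138.4
```

>>> apply_moves --steps '[[[-6,-1.5,0,0,0,-9,0.7],[-12,-3,0,0,0,-18,0.7],[-18,-4.5,1,0,0,-27,0.7],[-24,-6,3,0,0,-36.8,0.7],[-31.6,-7.3,5,0,0,-36.8,0.7],[-31.6,-7.3,5,0,0,-36.8,0.7],[-31.6,-7.3,5,0,0,-36.8,0.7],[-31.6,-7.3,5,0,0,-36.8,0.7],[-31.6,-7.3,5,0,0,-36.8,0.7],[-31.6,-7.3,5,0,0,-36.8,0.7],[-31.6,-7.3,5,0,0,-36.8,0.7]]]'

```text
time_s: 47.38
position: [0.3739, -0.2198, 0.1722]
tcp_rot: [[-0.601, 0.799, -0.0], [0.799, 0.601, -0.0], [-0.0, -0.0, -1.0]]
force: [-0.5, -0.6, 0.1]
opening: 0.852
grasp_force: 0.0
```

```bash
python3 - <<'E'
from h import *
status();plan([((.3742,-.2211,.115),-53.2,0),((.3742,-.2211,.09),-53.2,0)])
E
```

```text
t 47.4 g [ 0.3739 -0.2198  0.1802] w -53.0 tilt -0.0 F [-0.5 -0.6  0.1] op 74.1 gf 0.0
[-0.12, -0.05, 6.52] [-0.0, 0.0, 0.2]
[-0.12, -0.05, 9.02] [-0.0, 0.0, 0.2]
```

>>> apply_moves --steps '[[[-0.1,-0.05,3,0,0,0,0.7],[-0.1,-0.05,5,0,0,0,0.7],[-0.1,-0.05,6.5,0,0,0,0.7],[-0.1,-0.05,7.5,0,0,0,0.7],[-0.1,-0.05,8.5,0,0,0,0.7],[-0.1,-0.05,9,0,0,0,0.7],[-0.1,-0.05,9,0,0,0,0.7]]]'

```text
time_s: 48.25
position: [0.3737, -0.2216, 0.0818]
tcp_rot: [[-0.6, 0.8, -0.001], [0.8, 0.6, 0.0], [0.0, -0.0, -1.0]]
force: [-0.4, 0.7, 0.5]
opening: 0.852
grasp_force: 0.0
```

```bash
python3 - <<'E'
from h import *
status()
E
```

```text
t 48.2 g [ 0.3737 -0.2216  0.0898] w -53.1 tilt -0.0 F [-0.4  0.7  0.5] op 74.1 gf 0.0
```

>>> apply_moves --steps '[[[0,0,0,0,0,0,-1],[0,0,0,0,0,0,-1],[0,0,0,0,0,0,-1],[0,0,0,0,0,0,-1],[0,0,0,0,0,0,-1],[0,0,0,0,0,0,-1],[0,0,0,0,0,0,-1],[0,0,0,0,0,0,-1]]]'

```text
time_s: 49.25
position: [0.3778, -0.2181, 0.0821]
tcp_rot: [[-0.596, 0.803, 0.007], [0.803, 0.596, 0.004], [-0.001, 0.008, -1.0]]
force: [25.1, 22.9, -2.4]
opening: 0.452
grasp_force: 29.0
```

```bash
python3 - <<'E'
from h import *
status()
E
```

```text
t 49.2 g [ 0.3777 -0.2182  0.0901] w -53.4 tilt 0.4 F [25.1 22.9 -2.4] op 39.3 gf 29.0
```

Opening is 39.3 mm, but the load is lopsided, so I'll shift about 5 mm to the trigger side to balance it and squeeze fully.

>>> apply_moves --steps '[[[0,0.25,0,0,0,0,-1],[0,0.5,0,0,0,0,-1],[0,0.6,0,0,0,0,-1],[0,0.6,0,0,0,0,-1],[0,0.6,0,0,0,0,-1],[0,0.6,0,0,0,0,-1],[0,0.6,0,0,0,0,-1]]]'

```text
time_s: 50.12
position: [0.378, -0.2178, 0.082]
tcp_rot: [[-0.6, 0.8, -0.001], [0.8, 0.6, 0.0], [0.001, -0.001, -1.0]]
force: [-3.1, 1.3, 3.5]
opening: 0.452
grasp_force: 28.9
```

```bash
python3 - <<'E'
from h import *
status()
E
```

```text
t 50.1 g [ 0.378  -0.2178  0.09  ] w -53.1 tilt -0.1 F [-3.1  1.3  3.5] op 39.4 gf 28.9
```

Both fingers now carry 29 N against the stop, so the trigger is fully pulled. I'll release and retreat.

>>> apply_moves --steps '[[[0,0.6,0,0,0,0,0.7],[0,0.6,0,0,0,0,0.7],[0,0.6,0,0,0,0,0.7],[0,0.6,0,0,0,0,0.7],[0,0.6,-3,0,0,0,0.7],[0,0.6,-7,0,0,0,0.7],[0,0.6,-12,0,0,0,0.7],[4,0.6,-16,0,0,0,0.7],[8,0.6,-16,0,0,0,0.7],[8,0.6,-16,0,0,0,0.7],[8,0.6,-16,0,0,0,0.7]]]'

```text
time_s: 51.5
position: [0.3362, -0.1509, 0.2422]
tcp_rot: [[-0.6, 0.8, 0.001], [0.8, 0.6, -0.002], [-0.002, 0.0, -1.0]]
force: [-0.3, 0.3, -0.5]
opening: 0.846
grasp_force: 0.0
```

```bash
python3 - <<'E'
from h import *
status();I=grab(3)
for y in(.099,.039,-.021):fittilt(I,.587,y)
s=np.clip(bot.capture("scene").astype(np.float32)*1.5,0,255)
cv2.imwrite("pics/z.png",cv2.resize(s[120:330,265:425],None,fx=4.2,fy=2.85,interpolation=cv2.INTER_CUBIC).clip(0,255).astype(np.uint8))
E
```

```text
t 51.5 g [ 0.3362 -0.1509  0.2502] w -53.1 tilt 0.1 F [-0.3  0.3 -0.5] op 73.6 gf 0.0
tilt-fit x,y,z [0.5864 0.0981 0.0989] yaw,pitch [-2.2  6.7] 142.8
tilt-fit x,y,z [0.5885 0.0392 0.0969] yaw,pitch [0.1 0.1] 134.1
tilt-fit x,y,z [ 0.5876 -0.0213  0.097 ] yaw,pitch [-0.2 -1.2] 135.2
```

View pics/z.png

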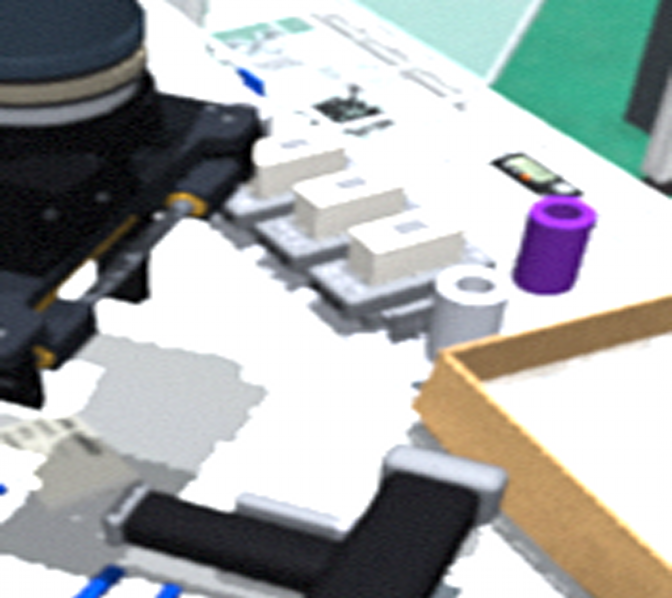

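```bash
python3 - <<'E'
from h import *
print("right sleeve top expected",(proj("scene",(.5864,-.0843,.091))[0]-[265,120]+.5)*[4.2,2.85],"if 10mm high",(proj("scene",(.5864,-.0843,.101))[0]-[265,120]+.5)*[4.2,2.85])
E
```

```text
right sleeve top expected [475.40227811 283.93294313] if 10mm high [477.37627332 274.88905318]
```

The final picture shows three flat modules and the right sleeve's top at (473,283), where it is expected at (475,284) when fully down. The trigger is back at rest and the purple piece untouched. Handing in.

```bash
python3 -c "
from rig import bot
print(bot.hand_in())"
```

```text
the job is handed in; nothing more can be done
None
```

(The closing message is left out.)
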